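# Put salvaged components away in the parts drawers

## Task

Sort the four salvaged parts lying on the bench to the left (a black capacitor, two small relays and a transformer) into the three pulled-out parts drawers: each part goes into the drawer that already holds its kind, in the empty rear bay behind the divider, so that used parts are not mixed with the new stock in front; both relays share the relay drawer. Then push all three drawers fully shut with the parts inside.

Things in the scene. Friction and masses are not known exactly. Their poses are not given: they have to be found in the camera images.
- capacitor: Loose black can-shaped capacitor lying on the bench: 22 mm thick, 50 mm long along its y, with its two thin leads. Origin at bench level below the middle of the 50 mm; the can itself reaches from y = -25 to +10 mm, the leads on to +25 mm. It can roll, so its x and z axes may turn about y. Grip it across the can, some 8 mm from the origin towards -y.
- relay_blue: loose small blue box-shaped relay, 16 (x) by 30 (y) by 20 mm high, lying on the bench; origin at the centre of its underside.
- relay_cream: loose small cream box-shaped relay, 16 (x) by 30 (y) by 20 mm high; origin at the centre of its underside. Same kind as the blue one.
- transformer_part: loose transformer, a grey block with a pale winding on one side, 44 (x) by 44 (y) by 36 mm high: an iron core 30 mm thick (x) by 44 mm (y), and the winding sticking out of both its x faces; grip it over the core's two y ends, which are flat. Origin at the centre of its underside.
- capacitor_bay (a point): Middle of the floor of the capacitor drawer's empty rear bay; in its front bay three black can capacitors (18 mm thick) lie as stock, fixed. z up, -x out of the drawer's front, to the robot. Bay 66 (x) by 94 mm (y) inside, floor 21 mm above the bench, divider 30 mm and walls 35 mm high. Front panel: outer face 90 mm from here along -x, 106 mm wide, top 73 mm above the bench.
- relay_bay (a point): Middle of the floor of the relay drawer's empty rear bay; in its front bay three small box-shaped relays (one blue, two cream) lie as stock, fixed. z up, -x out of the drawer's front, to the robot. Bay 66 (x) by 94 mm (y) inside, floor 21 mm above the bench, divider 30 mm and walls 35 mm high. Front panel: outer face 90 mm from here along -x, 106 mm wide, top 73 mm above the bench.
- transformer_bay (a point): Middle of the floor of the transformer drawer's empty rear bay; in its front bay two 44 mm block transformers stand as stock, fixed. z up, -x out of the drawer's front, to the robot. Bay 66 (x) by 94 mm (y) inside, floor 21 mm above the bench, divider 30 mm and walls 35 mm high. Front panel: outer face 90 mm from here along -x, 106 mm wide, top 73 mm above the bench.
- capacitor_drawer (a joint): How far the capacitor drawer is out, m: 0 = shut (hard stop), 0.128 = its end stop; starts at 0.113 to 0.126. Slides with 1.5 N of friction, stays where left. A lip sticks out 14 mm low on the panel, 22 to 28 mm above the bench: push the panel above it, along the point's +x. The fixed grey case is 110 wide, 130 deep, 79 mm high; its roof is 52 mm above the drawer floor.
- relay_drawer (a joint): How far the relay drawer is out, m: 0 = shut (hard stop), 0.128 = its end stop; starts at 0.113 to 0.126. Slides with 1.5 N of friction, stays where left. A lip sticks out 14 mm low on the panel, 22 to 28 mm above the bench: push the panel above it, along the point's +x. The fixed grey case is 110 wide, 130 deep, 79 mm high; its roof is 52 mm above the drawer floor.
- transformer_drawer (a joint): How far the transformer drawer is out, m: 0 = shut (hard stop), 0.128 = its end stop; starts at 0.113 to 0.126. Slides with 1.5 N of friction, stays where left. A lip sticks out 14 mm low on the panel, 22 to 28 mm above the bench: push the panel above it, along the point's +x. The fixed grey case is 110 wide, 130 deep, 79 mm high; its roof is 52 mm above the drawer floor.

How it is judged:
By the outcome, as a careful person would: the job done as asked, in the order asked, and still so for the second after the job is handed in, with the robot touching nothing.
It also fails if it takes over 144 s, if anything falls off the work surface, if the arm or the gripper's body presses on something with over 40 N, if the wrist force passes 120 N, or if a joint passes its speed limit or range.

## Robot

A 6-joint arm with a two-finger parallel gripper is mounted at the origin on a cart in front of the work surface, level with it; the furniture and walls round the work are solid. World frame = base frame: x ahead of the robot, y to its left, z up, the work surface at z = 0. Lengths are in m, angles in degrees, forces in N, time in s.
With the tool pointing down it reaches from about 0.25 to 0.725 m from the base axis. Payload 9.7 kg.
Tool frame: the origin (TCP) lies between the finger pads; the fingertips stand bot.tcp_to_tips ahead of it and the grasp point (between the pads) lies 11 mm behind it (bot.tcp_to_tips is the distance from the TCP to the fingertips, in m); z points along the fingers, y is the line along which they close (so a half turn about z gives the same grasp; the last joint's range is limited). The gripper opens to 85 mm and grips with 20 to 120 N. Pads are 22 mm wide; open, the fingers measure 114 mm over their backs; the gripper's body (76 mm by 85 mm) begins 54 mm behind the grasp point. The pads swing forward as they close: fully open they stand 13 mm farther back than shut.
Start: joints at [-72.307, 4.979, 10.078, 95.1, 0, 90], TCP at [0.167, -0.524, 0.211] pointing down, gripper open.
Joint ranges: [-179.16, 179.16], [-48.56, 103.87], [-65.8, 70.77], [-126.05, 130.52], [-82.76, 87.17], [-180, 180]. Speed limits (degrees/s): [127.2, 127.2, 147.25, 180, 180, 180].

## Interface

Orientations are given as [roll, pitch, yaw] about the fixed x, y, z axes, in that order (R = Rz(yaw) Ry(pitch) Rx(roll)).
In Python, from workcell import bot gives the robot as it stands. The module is installed in compiled form; this text tells all that it offers.
- The arm moves only by the tool carry_out, never from a script. Its arguments are lists of equal length, an entry for each row: "linear": the shift along the world's x, y, z normalised to -1 to 1, where 1 is 2 cm, a list of three; "rotation": the turn, a rotation vector about the world's x, y, z normalised to -1 to 1, where 1 is 8 degrees, a list of three; "grip": the closure, from -1 (fully open) to 1 (shut). In form: {"linear": [[tx, ty, tz], ...], "rotation": [[rx, ry, rz], ...], "grip": [grip, ...]}. A call has 1 to 12 rows; each row shifts and turns the commanded pose from where the row before left it; what a row does not reach is not made up. A row lasts 1/10 s, in which the tool goes at most 50 mm and 8.59 degrees, less where a joint would pass 70% of its speed; a pose out of reach is approached as far as the arm can. A call with a number of a shift or a turn outside -1 to 1 is refused whole. A call with a gripper value outside its range is refused whole. The fingers move at their own pace and stop on an object; "grip_force" is the grip in N (left out, the last holds). Time passes only in rows, so rows that do not move let the fingers close. It gives the time, the measured TCP pose, the force, the opening and the grip force at its end, in the units of the state.
- bot.get_obs(): the state, without advancing time (a new reading comes with each control period).
- bot.camera(name): name is "scene" or "top" or "wrist"; returns the picture (480x640x3 uint8, blue, green, red); there is no depth.
- bot.camera_model(name): a dict with "fx", "fy", "cx", "cy" (pixels), "camera_from_world" (4x4, takes a point from world to camera coordinates). Camera axes: x right, y up, looking along -z (the intrinsics and any distortion apply to the point x, -y, -z); pixel columns grow to the right and rows downward; lengths in m; the calibration is good to about 2 mm. A picture is of the moment at which its call begins: read the wrist's pose just before it. camera_model takes no time and is no camera call; for the wrist camera it gives the pose at the moment of the call.
- bot.job_done(): hands the job in; it is judged then, once.
The state is a dict: "time": time; "q": joint angles; "qd": joint speeds; "joint_efforts": joint torques, N m; "ee_pos": TCP position; "tcp_rot": TCP orientation; "wrist_force": force on the tool from outside, world axes, zero at the start; "torque": the same for the moment, N m; "opening": finger opening in m; "grasp_force": force on a finger pad.
Only numpy, scipy, OpenCV 4.12 (cv2) and the standard library are available. Lean on these libraries where they do the work, as an engineer would, in place of code of your own. Each camera call takes 0.05 s, during which the arm holds its last target. There are 200 camera calls.

## Working session

There is one attempt and no reset: what is moved stays moved. The work goes in short steps, Python scripts to look and compute and a tool call to move; the robot and the scene stay as the last step left them, time stands still between calls to the robot, and variables do not carry over. Pictures are saved under pics/ and viewed, at most 14 in all, crops included, and the job is handed in when it is done.

Besides the shell and the picture viewer there is one more tool, called after ">>>" as name(argument=value, ...) on one line, values as JSON. carry_out: Moves the arm, as the interface text tells. Its arguments: {"type":"object","properties":{"linear":{"type":"array","items":{"type":"array","items":{"type":"number"}}},"rotation":{"type":"array","items":{"type":"array","items":{"type":"number"}}},"grip":{"type":"array","items":{"type":"number"}},"grip_force":{"type":"number"}},"required":["linear","rotation","grip"]}

```bash
mkdir -p pics
python3 - <<'E'
from workcell import bot
import cv2,numpy as np
for n in("scene","top"):
    cv2.imwrite(f"pics/{n}0.png",bot.camera(n))
    m=bot.camera_model(n);print(n,{k:(np.round(v,4).tolist()) for k,v in m.items()})
o=bot.get_obs();print(o,bot.tcp_to_tips)
E
```

```text
scene {'fx': 458.9278, 'fy': 458.9278, 'cx': 327.7513, 'cy': 238.9837, 'camera_from_world': [[-0.7136, -0.7005, 0.0126, 0.4487], [0.4248, -0.4183, 0.8029, -0.2935], [-0.5571, 0.5782, 0.596, -0.7106], [0.0, 0.0, 0.0, 1.0]]}
top {'fx': 489.7927, 'fy': 489.7927, 'cx': 315.8201, 'cy': 245.6755, 'camera_from_world': [[0.0726, -0.9973, 0.0056, -0.0194], [0.9769, 0.0722, 0.201, -0.5673], [-0.2009, -0.0092, 0.9796, -1.0272], [0.0, 0.0, 0.0, 1.0]]}
{'time': 0.1, 'q': array([-7.23078007e+01,  5.00694981e+00,  1.00393555e+01,  9.51005088e+01,
       -2.20041179e-03,  9.00011417e+01]), 'qd': array([-0.07651373,  0.01155618,  0.11222986,  0.02349684,  0.00691654,
       -0.0632447 ]), 'joint_efforts': array([ 5.99013474e-04, -5.21563411e+01,  4.65652692e+01,  1.59185054e-02,
        1.59708321e-05, -9.80259330e-06]), 'ee_pos': array([ 0.16706411, -0.52376573,  0.21076681]), 'tcp_rot': array([-1.79931897e+02,  2.20176731e-03,  1.76910602e+01]), 'wrist_force': array([ 0.20327395,  0.05635669, -0.56840321]), 'torque': array([-0.04364441,  0.00060044,  0.06277241]), 'grasp_force': 0.0, 'opening': 0.08527083062392553} 0.008
```

View pics/scene0.png

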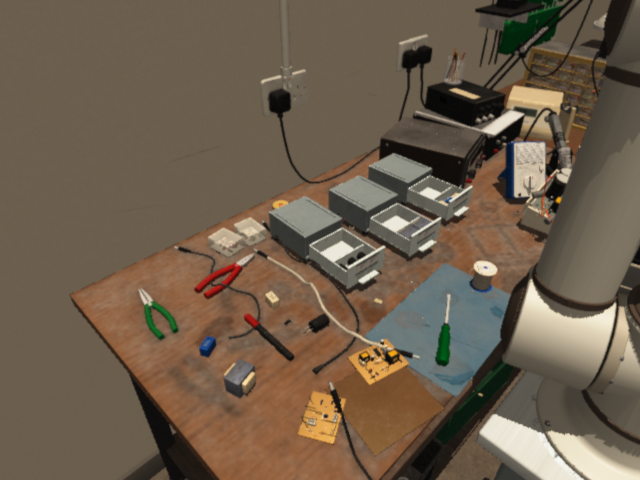

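View pics/top0.png

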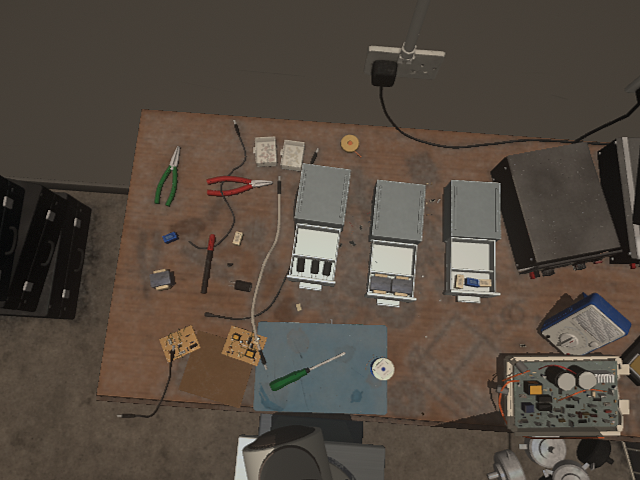

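Top view: the transformer is at about (162,280), blue relay (170,237), cream relay (238,238) and capacitor (243,286). The drawers run left to right: capacitor (315,250), transformer (393,265), relay (470,265). Next I'll enlarge both views.

Run:
```python
import cv2,numpy as np
t=cv2.imread("pics/top0.png");s=cv2.imread("pics/scene0.png")
def crop(im,x0,y0,x1,y1,k):
    c=cv2.resize(im[y0:y1,x0:x1],None,fx=k,fy=k,interpolation=cv2.INTER_CUBIC)
    for x in range((x0+9)//10*10,x1,10):
        cv2.line(c,((x-x0)*k,0),((x-x0)*k,6 if x%50 else 14),(0,255,255),1)
        if x%20==0: cv2.putText(c,str(x),((x-x0)*k,22),0,.4,(0,255,255),1)
    for y in range((y0+9)//10*10,y1,10):
        cv2.line(c,(0,(y-y0)*k),(6,(y-y0)*k),(0,255,255),1)
        if y%20==0: cv2.putText(c,str(y),(8,(y-y0)*k+4),0,.4,(0,255,255),1)
    return c
cv2.imwrite("pics/t1.png",crop(t,145,220,260,300,7)[:, :800])
cv2.imwrite("pics/t2.png",crop(t,280,160,512,310,3))
cv2.imwrite("pics/s1.png",crop(s,190,280,340,400,5))
```

```text
(no output)
```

View pics/t1.png

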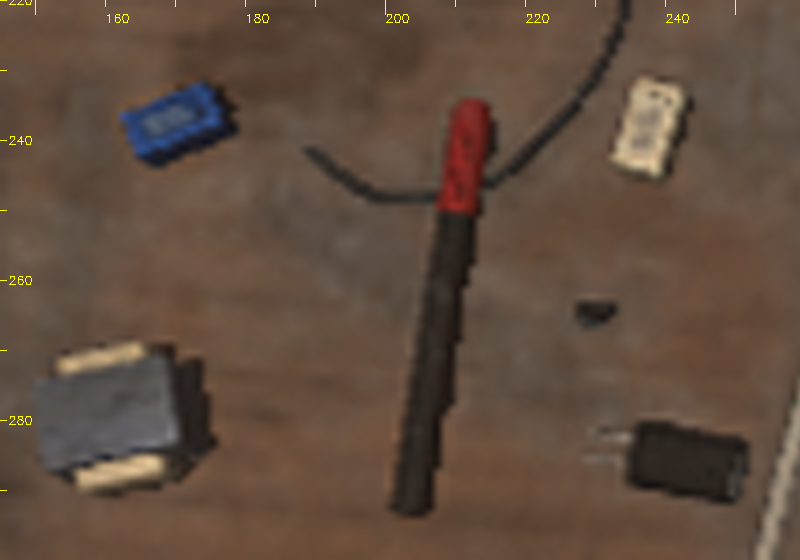

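View pics/t2.png

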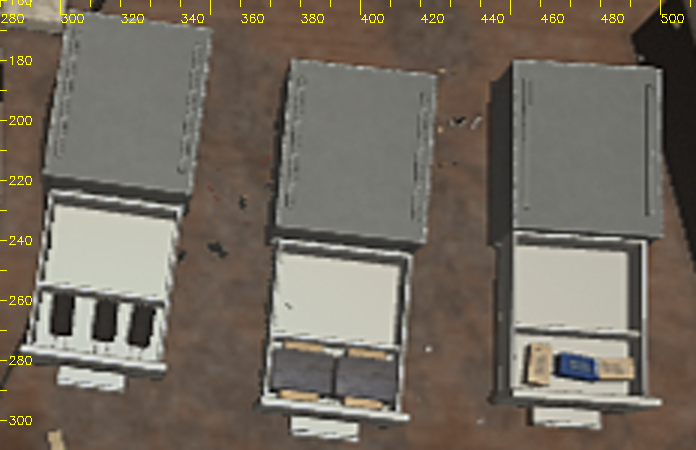

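View pics/s1.png

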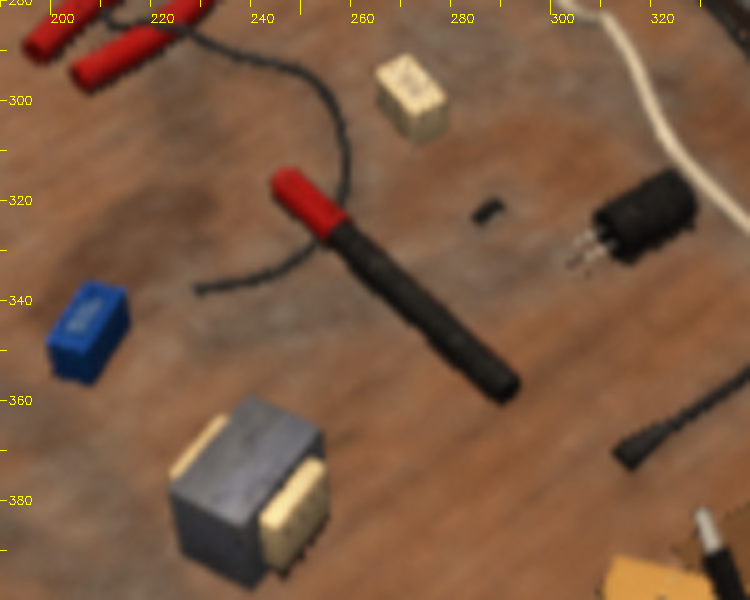

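The crops show clear edges: the roof corners (z = 79 mm), the panel tops (z = 73 mm) and the parts' top faces. I'll back-project and triangulate coarsely, then move the wrist camera above the parts.

```bash
cat > h.py <<'E'
import numpy as np, json
from workcell import bot
def ray(m,p):
    T=np.array(m["camera_from_world"]);R=T[:3,:3];c=-R.T@T[:3,3]
    d=R.T@np.array([(p[0]-m["cx"])/m["fx"],-(p[1]-m["cy"])/m["fy"],-1]);return c,d/np.linalg.norm(d)
def plane(m,p,z):
    c,d=ray(m,p);return (c+d*(z-c[2])/d[2])
def tri(l):
    A=np.zeros((3,3));b=np.zeros(3)
    for m,p in l:
        c,d=ray(m,p);P=np.eye(3)-np.outer(d,d);A+=P;b+=P@c
    x=np.linalg.solve(A,b)
    return x,[round(float(np.linalg.norm((np.eye(3)-np.outer(d,d))@(x-c))),4) for c,d in (ray(m,p) for m,p in l)]
def proj(m,X):
    T=np.array(m["camera_from_world"]);q=T[:3,:3]@np.array(X)+T[:3,3]
    return np.array([m["cx"]+m["fx"]*q[0]/-q[2],m["cy"]-m["fy"]*q[1]/-q[2]])
E
python3 - <<'E'
from h import *
np.set_printoptions(precision=4,suppress=True)
T=bot.camera_model("top");S=bot.camera_model("scene")
t=lambda x,y:(145+x/7,220+y/7); d=lambda x,y:(280+x/3,160+y/3); s=lambda x,y:(190+x/5,280+y/5)
for n,a,b in[("blue",t(177,123),s(92,308)),("cream",t(650,128),s(412,82)),("trafo",t(107,418),s(247,445)),("cap",t(688,460),s(645,215))]:
    print(n,*tri([(T,a),(S,b)]))
for n,r,p in[("cap",[(63,12),(210,28),(190,195),(43,175)],[(22,350),(165,372)]),("tra",[(292,60),(437,75),(425,243),(275,228)],[(262,403),(408,418)]),("rel",[(513,62),(662,68),(661,238),(513,235)],[(512,400),(660,403)])]:
    R=np.array([plane(T,d(*q),.079) for q in r]);P=np.array([plane(T,d(*q),.073) for q in p])
    print(n,R[:,:2].tolist(),P[:,:2].tolist())
    ax=(R[0]+R[1]-R[2]-R[3])[:2]; w=(R[0]+R[3]-R[1]-R[2])[:2]
    yw=[np.degrees(np.arctan2(ax[1],ax[0])),np.degrees(np.arctan2(-w[0],w[1])), np.degrees(np.arctan2(-(P[0]-P[1])[0],(P[0]-P[1])[1]))]
    print(" size",np.linalg.norm(ax)/2,np.linalg.norm(w)/2,np.linalg.norm(P[0]-P[1]),"yaw",yw,"panel mid",P.mean(0))
E
```

```text
blue [0.5697 0.3572 0.0249] [0.002, 0.002]
cream [0.5798 0.2031 0.0234] [0.0019, 0.0019]
trafo [0.4703 0.3612 0.0437] [0.0028, 0.0028]
cap [0.4729 0.1807 0.0125] [0.0013, 0.0013]
cap [[0.747170003459678, 0.06875241124300899], [0.742778787252309, -0.04182453643817814], [0.6133282486034852, -0.03479566885683126], [0.6204080399951846, 0.07342387082306764]] [[0.4915144957097156, 0.07824700946200365], [0.48320484978447653, -0.025212273225448056]]
 size 0.12823975972260954 0.10954849028727846 0.10379245343282376 yaw [np.float64(-2.6146809093543095), np.float64(-3.00114111783891), np.float64(-4.592026785638797)] panel mid [0.4874 0.0265 0.073 ]
tra [[0.7222568832990708, -0.10419953529122855], [0.7186027573067286, -0.21231348169021758], [0.5901447412976234, -0.20714227857774353], [0.5932457581295756, -0.09794691290964302]] [[0.4661028295079308, -0.09569174949315865], [0.4630408836342572, -0.20004181785593855]]
 size 0.1288612261777809 0.1087071399053994 0.10439498206259795 yaw [np.float64(-2.5405295876449294), np.float64(-1.7804878047182682), np.float64(-1.6807487850106546)] panel mid [ 0.4646 -0.1479  0.073 ]
rel [[0.732976086036527, -0.2685642353033799], [0.7365646454304883, -0.3794781931013277], [0.6065428683966843, -0.3783371243184208], [0.6008223573437934, -0.2708345040166685]] [[0.4813261575521361, -0.27382842881262515], [0.4869313547988061, -0.3795035982752936]]
 size 0.131088968734452 0.10930743385214804 0.1058237198228156 yaw [np.float64(0.24677358778544736), np.float64(2.440509981807818), np.float64(3.0362238658263956)] panel mid [ 0.4841 -0.3267  0.073 ]
```

>>> carry_out(linear=[[0.4,1,0.4],[0.4,1,0.4],[0.4,1,0.4],[0.4,1,0.4],[0.4,1,0.4],[0.4,1,0.4],[0.4,1,0.4],[0.4,1,0.4],[0.4,1,0.4],[0.4,1,0.4]], rotation=[[0,0,0],[0,0,0],[0,0,0],[0,0,0],[0,0,0],[0,0,0],[0,0,0],[0,0,0],[0,0,0],[0,0,0]], grip=[-1,-1,-1,-1,-1,-1,-1,-1,-1,-1])

```text
time: 1.1
ee_pos: [0.2473, -0.3231, 0.2914]
tcp_rot: [-180.0, 0.0, 17.7]
wrist_force: [-0.3, -0.5, 0.1]
opening: 0.0852
grasp_force: 0.0
```

Run:
```python
from h import *
o=bot.get_obs();print(o["q"].round(1),o["ee_pos"],o["tcp_rot"],o["time"])
T=np.array(bot.camera_model("wrist")["camera_from_world"]);print(-T[:3,:3].T@T[:3,3],-T[2,:3],T[0,:3],bot.camera_model("wrist")["fx"])
```

```text
[-52.6 -11.6   3.4 105.    0.  109.7] [ 0.24727672 -0.32306288  0.29143942] [-1.79973333e+02  8.42539592e-03  1.76845130e+01] 1.1
[ 0.31710514 -0.30060202  0.45379325] [-0.27394583 -0.08893805 -0.95762399] [ 0.30541501 -0.95221874  0.00106651] 402.791554926406
```

>>> carry_out(linear=[[0.33,1,0],[0.33,1,0],[0.33,1,0],[0.33,1,0],[0.33,1,0],[0.33,1,0],[0.33,1,0],[0.33,1,0],[0.33,1,0],[0.33,1,0],[0.33,1,0],[0.33,1,0]], rotation=[[0,0,1],[0,0,1],[0,0,1],[0,0,1],[0,0,1],[0,0,1],[0,0,1],[0,0,1],[0,0,1],[0,0,1],[0,0,1],[0,0,1]], grip=[-1,-1,-1,-1,-1,-1,-1,-1,-1,-1,-1,-1])

```text
time: 2.3
ee_pos: [0.3264, -0.0831, 0.2912]
tcp_rot: [-180.0, -0.0, 114.0]
wrist_force: [0.7, -0.9, -0.4]
opening: 0.0854
grasp_force: 0.0
```

>>> carry_out(linear=[[0.33,1,0],[0.33,1,0],[0.33,1,0],[0.33,1,0],[0.33,1,0],[0.33,1,0],[0.33,1,0],[0.33,1,0],[0.33,1,0],[0.33,1,0],[0.33,1,0],[0.33,1,0]], rotation=[[0,0,1],[0,0,1],[0,0,1],[0,0,1],[0,0,1],[0,0,1],[0,0,1],[0,0,1],[0,0,0.29],[0,0,0],[0,0,0],[0,0,0]], grip=[-1,-1,-1,-1,-1,-1,-1,-1,-1,-1,-1,-1])

```text
time: 3.5
ee_pos: [0.4056, 0.1569, 0.2911]
tcp_rot: [-180.0, -0.0, -180.0]
wrist_force: [1.0, -0.5, 0.0]
opening: 0.0856
grasp_force: 0.0
```

>>> carry_out(linear=[[0.3,1,0],[0.3,1,0],[0,0,0]], rotation=[[0,0,0],[0,0,0],[0,0,0]], grip=[-1,-1,-1])

```text
time: 3.8
ee_pos: [0.4178, 0.1976, 0.2903]
tcp_rot: [-180.0, -0.1, -179.9]
wrist_force: [-0.7, -0.6, -0.6]
opening: 0.0853
grasp_force: 0.0
```

```bash
cat >> h.py <<'E'
import cv2
def shot(name):
    m=bot.camera_model("wrist");cv2.imwrite(f"pics/{name}.png",bot.camera("wrist"))
    json.dump({k:np.array(v).tolist() for k,v in m.items()},open(f"pics/{name}.json","w"))
def load(name): return json.load(open(f"pics/{name}.json"))
E
python3 -c "
from h import *
shot('w1');print(bot.get_obs()['q'].round(1))"
```

```text
[ 25.2  -4.4   9.6 104.1  -0.   25.1]
```

>>> carry_out(linear=[[0,1,0],[0,1,0],[0,1,0],[0,1,0],[0,1,0],[0,1,0],[0,0,0],[0,0,0]], rotation=[[0,0,0],[0,0,0],[0,0,0],[0,0,0],[0,0,0],[0,0,0],[0,0,0],[0,0,0]], grip=[-1,-1,-1,-1,-1,-1,-1,-1])

```text
time: 4.65
ee_pos: [0.4174, 0.3154, 0.2913]
tcp_rot: [-180.0, -0.0, -180.0]
wrist_force: [-0.3, -0.2, -0.5]
opening: 0.0854
grasp_force: 0.0
```

```bash
python3 -c "
from h import *
shot('w2');print(bot.get_obs()['q'].round(1))
a=cv2.imread('pics/w1.png');b=cv2.imread('pics/w2.png')
S=bot.camera_model('scene')
for n in('w1','w2'):
  m=load(n);print(n,[proj(m,p).round().tolist() for p in([.57,.357,.02],[.58,.203,.02],[.47,.361,.036],[.473,.181,.011])])
"
```

```text
[ 37.1   3.9  18.1 104.1  -0.   37.1]
w1 [[454.0, 326.0], [324.0, 333.0], [471.0, 249.0], [306.0, 245.0]]
w2 [[355.0, 325.0], [226.0, 332.0], [362.0, 248.0], [203.0, 244.0]]
```

View pics/w2.png

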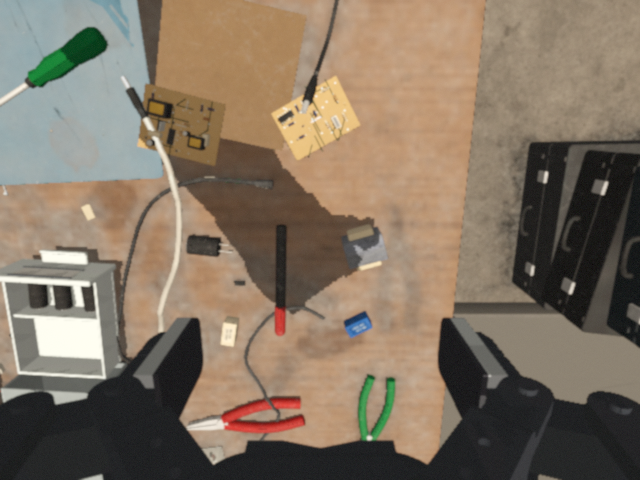

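The wrist view at the second place shows the transformer at about (363,246), blue relay (358,324), cream relay (229,331) and capacitor (205,245). All match the predictions. Next is an enlarged mosaic of both views.

Run:
```python
from h import *
a=cv2.imread('pics/w1.png');b=cv2.imread('pics/w2.png')
def c(im,u,v,h=25,k=8):
    p=cv2.resize(im[v-h:v+h,u-h:u+h],None,fx=k//2,fy=k//2,interpolation=cv2.INTER_CUBIC); 
    p=cv2.resize(im[v-h:v+h,u-h:u+h],(200,200),interpolation=cv2.INTER_CUBIC); cv2.rectangle(p,(0,0),(199,199),(0,255,255),1)
    for i in range(0,200,40): cv2.line(p,(i,0),(i,6),(0,255,255),1);cv2.line(p,(0,i),(6,i),(0,255,255),1)
    return p
A=[(455,325),(325,332),(472,248),(308,245)];B=[(357,324),(228,331),(363,246),(209,245)]
cv2.imwrite("pics/m.png",cv2.resize(np.vstack([np.hstack([c(a,*q) for q in A]),np.hstack([c(b,*q) for q in B])]),None,fx=1,fy=1))
```

```text
(no output)
```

View pics/m.png

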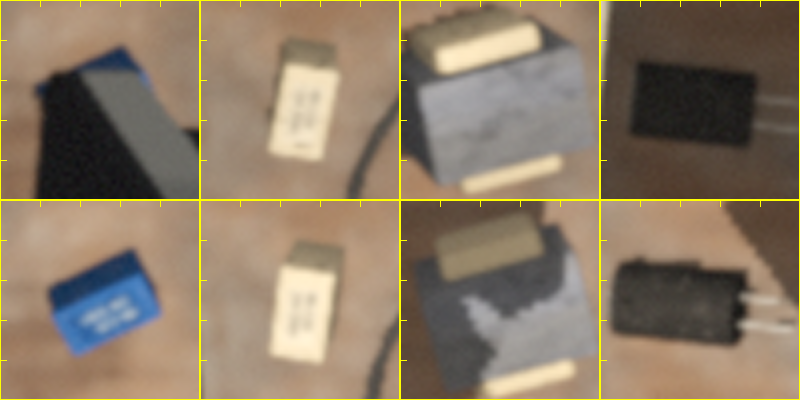

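Run:
```python
from h import *
np.set_printoptions(precision=4,suppress=True)
T=bot.camera_model("top");S=bot.camera_model("scene");W1=load("w1");W2=load("w2")
A=dict(blue=(455,325),cream=(325,332),tra=(472,248),cap=(308,245));B=dict(blue=(357,324),cream=(228,331),tra=(363,246),cap=(209,245))
px=lambda c,q:[(c[0]-25+x/4-.4,c[1]-25+y/4-.4) for x,y in q]
t=lambda x,y:(145+x/7,220+y/7); s=lambda x,y:(190+x/5,280+y/5)
def info(n,v,m,q,z):
    P=np.array([plane(m,p,z)[:2] for p in q]);e=np.diff(np.vstack([P,P[:1]]),axis=0)
    print(n,v,"ctr",P.mean(0),"len",np.linalg.norm(e,axis=1),"ang",np.degrees(np.arctan2(e[:,1],e[:,0])));return np.mean(q,0)
c1=info("cream","w1",W1,px(A["cream"],[(87,62),(138,67),(125,160),(70,153)]),.02)
c2=info("cream","w2",W2,px(B["cream"],[(84,65),(136,70),(124,162),(70,157)]),.02)
print(tri([(W1,c1),(W2,c2),(T,t(650,128))]))
b2=info("blue","w2",W2,px(B["blue"],[(50,107),(147,77),(160,115),(75,155)]),.02)
print(tri([(W2,b2),(T,t(177,123)),(S,s(92,308))]))
q1=info("tra","w1",W1,px(A["tra"],[(20,88),(183,45),(195,150),(37,185)]),.036)
q2=px(B["tra"],[(40,190),(197,153)]);q=px(A["tra"],[(37,185),(195,150)])
for a,b in zip(q,q2): print("tra corner",tri([(W1,a),(W2,b)]))
k1=info("cap","w1",W1,px(A["cap"],[(38,62),(157,75),(148,147),(30,135)]),.011)
k2=info("cap","w2",W2,px(B["cap"],[(18,62),(148,72),(140,145),(13,130)]),.011)
print(tri([(W1,k1),(W2,k2)]))
for nm,m in(("w1",W1),("w2",W2)):
    im=cv2.cvtColor(cv2.imread(f"pics/{nm}.png"),cv2.COLOR_BGR2HSV)
    for n,c,lo,hi in(("blue",B["blue"] if nm=="w2" else A["blue"],(95,100,150),(125,255,255)),("cream",(B if nm=="w2" else A)["cream"],(10,30,190),(35,130,255))):
        w=im[c[1]-20:c[1]+20,c[0]-20:c[0]+20];M=cv2.inRange(w,lo,hi)
        p=np.argwhere(M)[:,::-1].astype(np.float32)
        if len(p)<80:continue
        r=cv2.minAreaRect(p);info(n+"SEG",nm,m,cv2.boxPoints(r)+np.array(c)-20,.02)
```

```text
cream w1 ctr [0.5823 0.2049] len [0.0152 0.0314 0.0168 0.0308] ang [ 84.0756  -6.4217 -97.8884 170.6706]
cream w2 ctr [0.5829 0.2052] len [0.0155 0.0314 0.0164 0.0315] ang [ 84.0712  -9.9531 -95.8058 168.4378]
(array([0.5808, 0.2043, 0.0209]), [0.0009, 0.0018, 0.0027])
blue w2 ctr [0.573  0.3614] len [0.0303 0.0132 0.0285 0.0178] ang [ 109.2096   19.1671  -61.7716 -153.8965]
(array([0.5695, 0.3585, 0.0257]), [0.0023, 0.0031, 0.0013])
tra w1 ctr [0.4732 0.364 ] len [0.044  0.0303 0.0432 0.0286] ang [ 105.9936   13.3615  -76.2316 -165.0959]
tra corner (array([0.4913, 0.3452, 0.0397]), [0.0, 0.0])
tra corner (array([0.4816, 0.3879, 0.0374]), [0.0003, 0.0003])
cap w1 ctr [0.4744 0.1814] len [0.034  0.0217 0.0341 0.0219] ang [ 83.7769  -6.5909 -95.8573 173.0329]
cap w2 ctr [0.4742 0.1816] len [0.0369 0.0222 0.0365 0.0205] ang [ 85.5741  -9.9192 -96.973  170.7109]
(array([0.4745, 0.1813, 0.0101]), [0.0001, 0.0001])
creamSEG w1 ctr [0.5827 0.2047] len [0.0315 0.0167 0.0316 0.017 ] ang [ 169.2883   76.9424  -10.1462 -103.301 ]
blueSEG w2 ctr [0.573  0.3613] len [0.0291 0.0146 0.0293 0.0148] ang [ 119.4593   26.1298  -60.2899 -154.7712]
creamSEG w2 ctr [0.5835 0.2046] len [0.0327 0.0171 0.0327 0.0175] ang [170.1056  82.7076  -9.311  -97.4309]
```

The fits agree with the given sizes and heights (relay tops 21–25 mm, transformer top 37–40 mm, capacitor axis 10 mm).

| Part | x (m) | y (m) | Direction |
|---|---|---|---|
| Transformer | 0.473 | 0.364 | y axis at 104° |
| Blue relay | 0.573 | 0.361 | long axis at 116.5° |
| Cream relay | 0.583 | 0.205 | long axis at −9° |
| Capacitor (can centre) | 0.4745 | 0.1815 | axis at 84° |

I'll start with the transformer.

>>> carry_out(linear=[[0.56,0.49,-1],[0.56,0.49,-1],[0.56,0.49,-1],[0.56,0.49,-1],[0.56,0.49,-1],[0,0,-1],[0,0,-1],[0,0,-1],[0,0,-1],[0,0,-1],[0,0,-1],[0,0,0]], rotation=[[0,0,0.35],[0,0,0.35],[0,0,0.35],[0,0,0.35],[0,0,0.35],[0,0,0],[0,0,0],[0,0,0],[0,0,0],[0,0,0],[0,0,0],[0,0,0]], grip=[-1,-1,-1,-1,-1,-1,-1,-1,-1,-1,-1,-1])

```text
time: 5.9
ee_pos: [0.4726, 0.363, 0.0689]
tcp_rot: [-179.9, -0.2, -166.0]
wrist_force: [-0.2, -0.2, -0.5]
opening: 0.0857
grasp_force: 0.0
```

Run:
```python
from h import *
o=bot.get_obs();print(o["ee_pos"],o["tcp_rot"])
shot("w3")
cv2.imwrite("pics/s3.png",cv2.resize(bot.camera("scene")[280:430,150:350],(800,600)))
```

```text
[0.47256334 0.36295014 0.06894241] [-179.89396083   -0.21734682 -166.04888174]
```

View pics/w3.png

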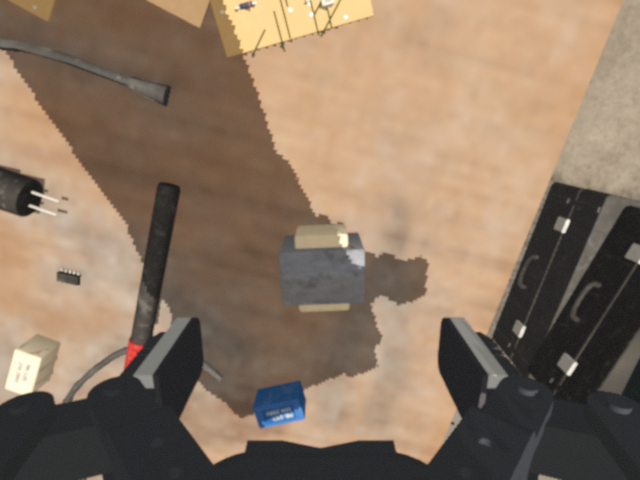

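The transformer sits centred between the fingers at (323,270) and squared up to them, so I'll go down and grip.

>>> carry_out(linear=[[0,0,-1],[0,0,-1],[0,0,-0.35],[0,0,0],[0,0,0],[0,0,0],[0,0,0],[0,0,0],[0,0,0]], rotation=[[0,0,0],[0,0,0],[0,0,0],[0,0,0],[0,0,0],[0,0,0],[0,0,0],[0,0,0],[0,0,0]], grip=[-1,-1,-1,1,1,1,1,1,1], grip_force=40)

```text
time: 6.9
ee_pos: [0.4736, 0.3651, 0.0246]
tcp_rot: [180.0, 0.0, -166.0]
wrist_force: [0.3, -0.2, 0.2]
opening: 0.0004
grasp_force: 0.0
```

Run:
```python
from h import *
o=bot.get_obs();print(o["ee_pos"],o["opening"],o["grasp_force"],o["wrist_force"])
shot("w4")
a=cv2.imread("pics/w4.png")
b=cv2.resize(bot.camera("scene")[300:420,190:350],(640,480))
cv2.imwrite("pics/c4.png",cv2.resize(np.hstack([a,b]),(800,300)))
```

```text
[0.47362185 0.36511013 0.02461647] 0.00041895171680215456 0.0 [ 0.32977901 -0.2117502   0.18422439]
```

View pics/c4.png

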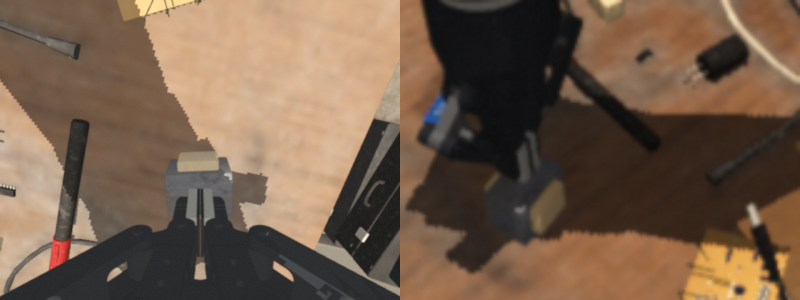

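Run:
```python
from h import *
for n,z in(("w3",.069),("w4",.0246)):
    m=load(n)
    print(n,[proj(m,[.4732,.3645,h]).round().tolist() for h in(0,.0166,.036,.045,.055)])
S=bot.camera_model("scene");print([proj(S,[.4732,.3645,h]).round().tolist() for h in(0,.0166,.036,.045,.055)])
a=cv2.imread("pics/w4.png")[220:370,220:420];b=bot.camera("scene")[330:405,200:300]
cv2.imwrite("pics/c5.png",np.hstack([cv2.resize(a,(400,300)),cv2.resize(b,(400,300),interpolation=cv2.INTER_CUBIC)]))
```

```text
w3 [[322.0, 256.0], [322.0, 265.0], [323.0, 277.0], [323.0, 284.0], [323.0, 292.0]]
w4 [[319.0, 280.0], [319.0, 293.0], [318.0, 312.0], [318.0, 322.0], [318.0, 335.0]]
[[241.0, 386.0], [240.0, 380.0], [239.0, 373.0], [238.0, 369.0], [238.0, 365.0]]
```

View pics/c5.png

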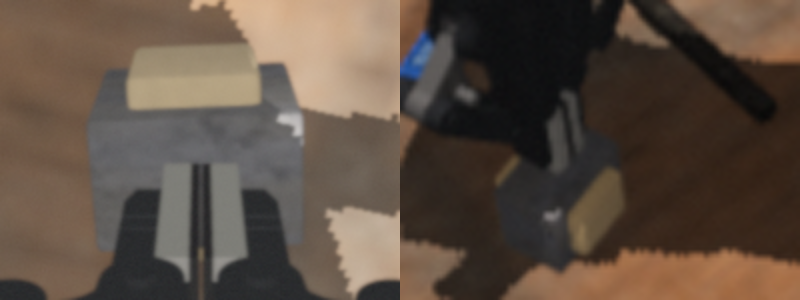

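The closed fingers appear to end on the transformer's top face, at wrist pixel (320,302). I'll raise the hand and see where the tips really are.

>>> carry_out(linear=[[0,0,1],[0,0,1],[0,0,1],[0,0,0]], rotation=[[0,0,0],[0,0,0],[0,0,0],[0,0,0]], grip=[1,1,1,1])

```text
time: 7.45
ee_pos: [0.4747, 0.3659, 0.0874]
tcp_rot: [179.9, 0.2, -166.0]
wrist_force: [0.1, 0.1, 0.4]
opening: 0.0001
grasp_force: 0.0
```

Run:
```python
from h import *
o=bot.get_obs();print(o["ee_pos"],o["opening"])
shot("w5")
a=cv2.imread("pics/w5.png");m=load("w5");p=o["ee_pos"]
print([proj(m,p-[dx,0,h]).round().tolist() for dx in(0,.011) for h in(-.02,-.011,0,.008)])
b=bot.camera("scene")[310:410,180:320];S=bot.camera_model("scene");print([proj(S,p-[0,0,h]).round().tolist() for h in(-.02,0,.008)])
cv2.imwrite("pics/c6.png",np.hstack([cv2.resize(a[200:380,200:440],(400,300)),cv2.resize(b,(400,300),interpolation=cv2.INTER_CUBIC)]))
```

```text
[0.47468153 0.36589969 0.08738992] 0.00012727712434137248
[[320.0, 323.0], [320.0, 313.0], [320.0, 302.0], [320.0, 295.0], [327.0, 298.0], [326.0, 289.0], [326.0, 279.0], [326.0, 273.0]]
[[233.0, 343.0], [234.0, 352.0], [235.0, 355.0]]
```

View pics/c6.png

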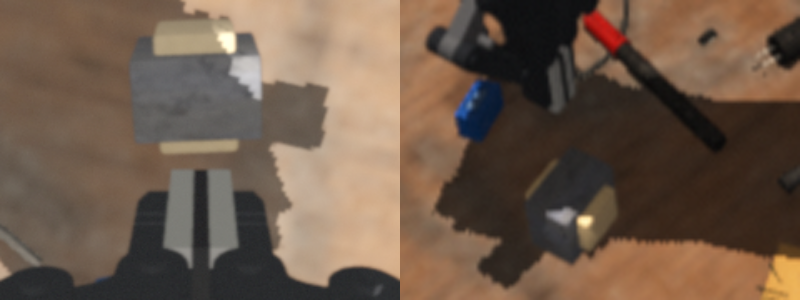

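Run:
```python
from h import *
o=bot.get_obs();print(o["ee_pos"])
m=load("w5");S=bot.camera_model("scene")
for dv in(-1,0,1):print(tri([(m,(320.5,302)),(S,(234.2,346.5+dv))]))
q=lambda x,y:(200+x*.6,200+y*.6)
print("tra",np.mean([plane(m,q(*c),.036) for c in((132,52),(260,45),(262,137),(137,145))],0),tri([(m,q(197,95)),(S,(180+(575-400)*.35,310+190/3))]))
```

```text
[0.47367387 0.3651083  0.08432288]
(array([0.46884982, 0.36533057, 0.10487463]), [0.0021, 0.0021])
(array([0.46970185, 0.36545   , 0.10219867]), [0.0017, 0.0017])
(array([0.47055598, 0.36557083, 0.09951189]), [0.0014, 0.0014])
tra [0.47142399 0.3644301  0.036     ] (array([0.47000995, 0.36336583, 0.03658206]), [0.0012, 0.0012])
```

Measured on the closed fingers, the tips stand about 15 mm behind the nominal TCP, so the nominal tip offset is off. I'll probe bare bench gently to get the true offset.

>>> carry_out(linear=[[-1,-0.7,0],[-1,-0.7,0],[-0.9,-0.6,0],[0,0,-1],[0,0,-1],[0,0,-1],[0,0,-0.5],[0,0,0]], rotation=[[0,0,0],[0,0,0],[0,0,0],[0,0,0],[0,0,0],[0,0,0],[0,0,0],[0,0,0]], grip=[1,1,1,1,1,1,1,1])

```text
time: 8.35
ee_pos: [0.4144, 0.3241, 0.0122]
tcp_rot: [-179.9, -0.2, -166.0]
wrist_force: [-1.8, -0.5, 0.1]
opening: -0.0004
grasp_force: 0.0
```

>>> carry_out(linear=[[0,0,-0.25],[0,0,-0.25],[0,0,0]], rotation=[[0,0,0],[0,0,0],[0,0,0]], grip=[1,1,1])

```text
time: 8.65
ee_pos: [0.4155, 0.325, 0.0041]
tcp_rot: [-180.0, -0.0, -166.0]
wrist_force: [-0.1, 0.5, -0.1]
opening: -0.0001
grasp_force: 0.0
```

>>> carry_out(linear=[[0,0,-0.2],[0,0,0]], rotation=[[0,0,0],[0,0,0]], grip=[1,1])

```text
time: 8.85
ee_pos: [0.4155, 0.325, 0.0001]
tcp_rot: [-180.0, -0.0, -166.0]
wrist_force: [-0.3, -1.1, -1.1]
opening: 0.0004
grasp_force: 0.0
```

>>> carry_out(linear=[[0,0,-0.2],[0,0,0]], rotation=[[0,0,0],[0,0,0]], grip=[1,1])

```text
time: 9.05
ee_pos: [0.4154, 0.3249, -0.0041]
tcp_rot: [-180.0, -0.0, -166.0]
wrist_force: [-0.0, -0.1, -0.6]
opening: -0.0003
grasp_force: 0.0
```

>>> carry_out(linear=[[0,0,-0.15],[0,0,0]], rotation=[[0,0,0],[0,0,0]], grip=[1,1])

```text
time: 9.25
ee_pos: [0.4154, 0.3249, -0.007]
tcp_rot: [-180.0, -0.0, -166.0]
wrist_force: [0.1, 0.5, 0.4]
opening: 0.0003
grasp_force: 0.0
```

Run:
```python
from h import *
o=bot.get_obs();print(o["ee_pos"],o["wrist_force"],o["q"].round(2))
a=bot.camera("scene")[330:430,180:320]
b=bot.camera("wrist")[200:380,200:440]
cv2.imwrite("pics/c7.png",np.hstack([cv2.resize(b,(400,300)),cv2.resize(a,(400,300),interpolation=cv2.INTER_CUBIC)]))
```

```text
[ 0.41536912  0.32488319 -0.00703078] [0.14331328 0.50192126 0.37981577] [ 38.03   3.54 -15.73  70.76   0.    24.02]
```

View pics/c7.png

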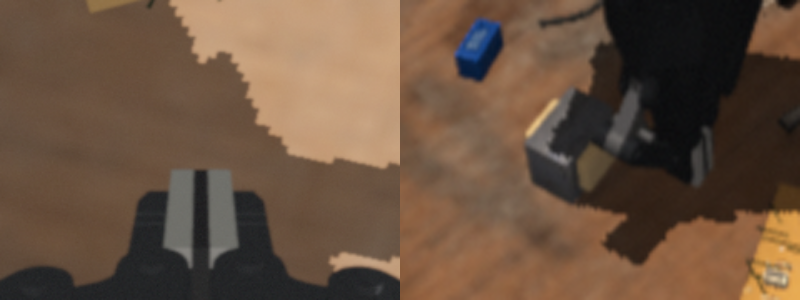

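>>> carry_out(linear=[[0,0,-0.15],[0,0,0]], rotation=[[0,0,0],[0,0,0]], grip=[1,1])

```text
time: 9.55
ee_pos: [0.4154, 0.3249, -0.01]
tcp_rot: [-180.0, -0.0, -166.0]
wrist_force: [-0.8, 0.2, 0.3]
opening: -0.0005
grasp_force: 0.0
```

>>> carry_out(linear=[[0,0,-0.1],[0,0,0]], rotation=[[0,0,0],[0,0,0]], grip=[1,1])

```text
time: 9.75
ee_pos: [0.4154, 0.3249, -0.0119]
tcp_rot: [-180.0, -0.0, -166.0]
wrist_force: [-0.8, 0.3, -1.3]
opening: 0.0003
grasp_force: 0.0
```

>>> carry_out(linear=[[0,0,-0.1],[0,0,0]], rotation=[[0,0,0],[0,0,0]], grip=[1,1])

```text
time: 9.95
ee_pos: [0.4154, 0.3249, -0.0139]
tcp_rot: [-180.0, -0.0, -166.0]
wrist_force: [0.0, -0.4, -0.0]
opening: -0.0001
grasp_force: 0.0
```

>>> carry_out(linear=[[0,0,-0.1],[0,0,0]], rotation=[[0,0,0],[0,0,0]], grip=[1,1])

```text
time: 10.15
ee_pos: [0.4154, 0.3249, -0.0159]
tcp_rot: [-180.0, -0.0, -166.0]
wrist_force: [-0.5, 0.2, -0.0]
opening: -0.0001
grasp_force: 0.0
```

>>> carry_out(linear=[[0,0,-0.1],[0,0,0]], rotation=[[0,0,0],[0,0,0]], grip=[1,1])

```text
time: 10.35
ee_pos: [0.4155, 0.3249, -0.0179]
tcp_rot: [-180.0, -0.0, -166.0]
wrist_force: [-0.8, -0.4, 0.3]
opening: 0.0
grasp_force: 0.0
```

>>> carry_out(linear=[[0,0,-0.1],[0,0,0]], rotation=[[0,0,0],[0,0,0]], grip=[1,1])

```text
time: 10.55
ee_pos: [0.4156, 0.325, -0.0197]
tcp_rot: [-180.0, 0.0, -166.0]
wrist_force: [0.2, -0.0, 0.7]
opening: -0.0002
grasp_force: 0.0
```

>>> carry_out(linear=[[0,0,-0.1],[0,0,0]], rotation=[[0,0,0],[0,0,0]], grip=[1,1])

```text
time: 10.75
ee_pos: [0.4156, 0.3251, -0.0199]
tcp_rot: [180.0, 0.0, -166.0]
wrist_force: [-5.9, -3.8, 16.0]
opening: 0.0001
grasp_force: 8.2
```

Contact comes at a TCP reading of z = −0.0195. The real tips (shut) therefore stand 19.5 mm behind the reported TCP, and I'll work with that offset. Regrasping the transformer lower.

>>> carry_out(linear=[[0,0,1],[0,0,1],[0,0,1],[0,0,1],[0,0,1],[0.95,0.66,0],[0.95,0.66,0],[0.95,0.65,0],[0,0,-1],[0,0,-1],[0,0,-1],[0,0,-1]], rotation=[[0,0,0],[0,0,0],[0,0,0],[0,0,0],[0,0,0],[0,0,0],[0,0,0],[0,0,0],[0,0,0],[0,0,0],[0,0,0],[0,0,0]], grip=[-1,-1,-1,-1,-1,-1,-1,-1,-1,-1,-1,-1])

```text
time: 11.95
ee_pos: [0.4725, 0.3644, -0.0026]
tcp_rot: [-180.0, -0.0, -166.0]
wrist_force: [0.3, 1.1, -0.0]
opening: 0.0855
grasp_force: 0.0
```

>>> carry_out(linear=[[0,0,-0.6],[0,0,0],[0,0,0],[0,0,0],[0,0,0],[0,0,0],[0,0,0]], rotation=[[0,0,0],[0,0,0],[0,0,0],[0,0,0],[0,0,0],[0,0,0],[0,0,0]], grip=[-1,-1,1,1,1,1,1])

```text
time: 12.65
ee_pos: [0.4732, 0.365, -0.0122]
tcp_rot: [179.9, 0.1, -166.0]
wrist_force: [-1.7, 0.2, 5.5]
opening: 0.0433
grasp_force: 41.4
```

The transformer is held (43 mm opening, 41 N). Carrying it to the middle drawer, bay at about (0.5546, −0.151), yaw −2.1°.

>>> carry_out(linear=[[0,0,1],[0,0,1],[0.157,-0.992,1],[0.157,-0.992,1],[0.157,-0.992,1],[0.157,-0.992,1],[0.157,-0.992,0],[0.157,-0.992,0],[0.157,-0.992,0],[0.157,-0.992,0],[0.157,-0.992,0],[0.157,-0.992,0]], rotation=[[0,0,0],[0,0,0],[0,0,0],[0,0,0],[0,0,0],[0,0,0],[0,0,0],[0,0,0],[0,0,0],[0,0,0],[0,0,0],[0,0,0]], grip=[1,1,1,1,1,1,1,1,1,1,1,1])

```text
time: 13.85
ee_pos: [0.5039, 0.1652, 0.1064]
tcp_rot: [180.0, -0.0, -166.0]
wrist_force: [-0.6, -0.4, -1.9]
opening: 0.0432
grasp_force: 41.2
```

>>> carry_out(linear=[[0.157,-0.992,0],[0.157,-0.992,0],[0.157,-0.992,0],[0.157,-0.992,0],[0.157,-0.992,0],[0.157,-0.992,0],[0.157,-0.992,0],[0.157,-0.992,0],[0.157,-0.992,0],[0.157,-0.992,0],[0.157,-0.992,0],[0.157,-0.992,0]], rotation=[[0,0,-0.168],[0,0,-0.168],[0,0,-0.168],[0,0,-0.168],[0,0,-0.168],[0,0,-0.168],[0,0,-0.168],[0,0,-0.168],[0,0,-0.168],[0,0,-0.168],[0,0,-0.168],[0,0,-0.168]], grip=[1,1,1,1,1,1,1,1,1,1,1,1])

```text
time: 15.05
ee_pos: [0.5415, -0.0729, 0.1063]
tcp_rot: [180.0, -0.0, 177.8]
wrist_force: [-0.1, -0.6, -3.2]
opening: 0.0435
grasp_force: 41.2
```

>>> carry_out(linear=[[0.157,-0.992,0],[0.157,-0.992,0],[0.157,-0.992,0],[0.157,-0.992,0],[0,0,-0.5],[0,0,0],[0,0,0]], rotation=[[0,0,0],[0,0,0],[0,0,0],[0,0,0],[0,0,0],[0,0,0],[0,0,0]], grip=[1,1,1,1,1,1,1])

```text
time: 15.75
ee_pos: [0.5537, -0.1507, 0.0959]
tcp_rot: [180.0, -0.1, 177.9]
wrist_force: [-0.7, 0.6, -2.5]
opening: 0.0436
grasp_force: 41.1
```

Run:
```python
from h import *
o=bot.get_obs();print(o["ee_pos"],o["tcp_rot"],o["opening"],o["time"])
shot("w8")
a=cv2.imread("pics/w8.png");b=bot.camera("top")[200:320,280:510]
cv2.imwrite("pics/c8.png",np.vstack([cv2.resize(b,(575,300),interpolation=cv2.INTER_CUBIC),cv2.resize(a[80:480],(575,300))[:, :]]))
```

```text
[ 0.55374056 -0.15072622  0.09589769] [ 1.79972191e+02 -6.62344218e-02  1.77906466e+02] 0.04357344509256612 15.75
```

View pics/c8.png

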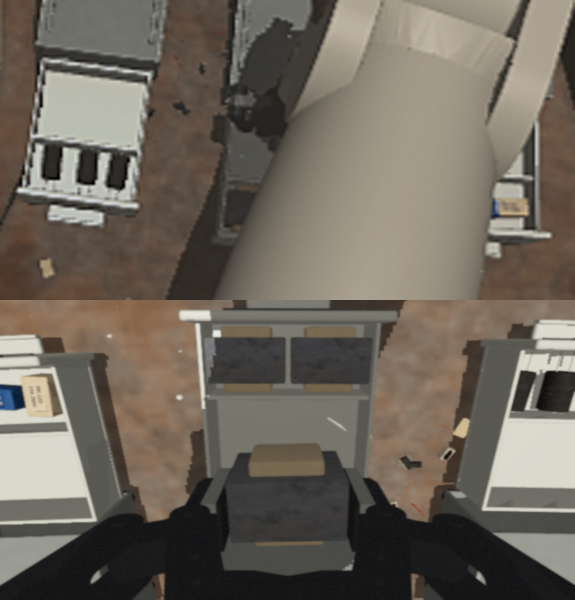

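The transformer hangs centred over the rear bay: drawer walls at columns about 210 and 365 in the lower half, transformer centre at 288. I'll check the divider and panel numerically, and also measure the neighbouring panels seen here.

Run:
```python
from h import *
m=load("w8");q=lambda x,y:(x/.898,80+(y-300)/.75)
for n,p,z in(("div L front",(208,395),.051),("div R",(362,395),.051),("panel outL",(182,311),.073),("panel outR",(396,311),.073),("inner wallL",(203,430),.056),("wallR",(370,430),.056)):
    print(n,plane(m,q(*p),z).round(4))
```

```text
div L front [ 0.5184 -0.1955  0.051 ]
div R [ 0.5215 -0.1062  0.051 ]
panel outL [ 0.4652 -0.1982  0.073 ]
panel outR [ 0.4688 -0.0955  0.073 ]
inner wallL [ 0.5422 -0.1998  0.056 ]
wallR [ 0.5456 -0.1019  0.056 ]
```

>>> carry_out(linear=[[0,0,-1],[0,0,-1],[0,0,-1],[0,0,-1],[0,0,-0.35],[0,0,0],[0,0,0],[0,0,0],[0,0,0],[0,0,0]], rotation=[[0,0,0],[0,0,0],[0,0,0],[0,0,0],[0,0,0],[0,0,0],[0,0,0],[0,0,0],[0,0,0],[0,0,0]], grip=[1,1,1,1,1,1,-0.3,-0.3,-0.3,-0.3])

```text
time: 16.85
ee_pos: [0.5544, -0.1515, 0.0097]
tcp_rot: [-180.0, 0.0, 177.9]
wrist_force: [0.4, 0.7, -0.2]
opening: 0.0553
grasp_force: 0.0
```

Released. Lifting, then going to the capacitor.

>>> carry_out(linear=[[0,0,1],[0,0,1],[0,0,1],[0,0,1],[0,0,1],[-0.235,0.978,0],[-0.235,0.978,0],[-0.235,0.978,0],[-0.235,0.978,0],[-0.235,0.978,0],[-0.235,0.978,0],[-0.235,0.978,0]], rotation=[[0,0,0],[0,0,0],[0,0,0],[0,0,0],[0,0,0],[0,0,0.98],[0,0,0.98],[0,0,0.98],[0,0,0.98],[0,0,0.98],[0,0,0.98],[0,0,0.98]], grip=[-0.3,-0.3,-0.3,-0.3,-0.3,-0.1,-0.1,-0.1,-0.1,-0.1,-0.1,-0.1])

```text
time: 18.05
ee_pos: [0.5211, -0.0138, 0.1095]
tcp_rot: [-180.0, 0.0, -126.9]
wrist_force: [1.0, -0.4, -1.0]
opening: 0.0471
grasp_force: 0.0
```

>>> carry_out(linear=[[-0.235,0.978,0],[-0.235,0.978,0],[-0.235,0.978,0],[-0.235,0.978,0],[-0.235,0.978,0],[-0.235,0.978,0],[-0.235,0.978,0],[-0.235,0.978,0],[-0.235,0.978,0],[-0.235,0.978,0],[0,0,0],[0,0,0]], rotation=[[0,0,0.98],[0,0,0.98],[0,0,0.98],[0,0,0.98],[0,0,0],[0,0,0],[0,0,0],[0,0,0],[0,0,0],[0,0,0],[0,0,0],[0,0,0]], grip=[-0.1,-0.1,-0.1,-0.1,-0.1,-0.1,-0.1,-0.1,-0.1,-0.1,-0.1,-0.1])

```text
time: 19.25
ee_pos: [0.4743, 0.1811, 0.1095]
tcp_rot: [-180.0, -0.0, -95.8]
wrist_force: [0.2, -0.6, -0.1]
opening: 0.0467
grasp_force: 0.0
```

Run:
```python
from h import *
o=bot.get_obs();print(o["ee_pos"],o["tcp_rot"],o["q"].round(1))
shot("w9");m=load("w9");a=cv2.imread("pics/w9.png")
p=proj(m,[.4745,.1815,.011]);print(p)
g=cv2.cvtColor(a,cv2.COLOR_BGR2GRAY);M=(g<60).astype(np.uint8)
n,l,st,c=cv2.connectedComponentsWithStats(M)
for i in range(1,n):
    if 300<st[i,4]<8000: print(st[i],c[i].round(1),plane(m,c[i],.011).round(4))
# transformer in the top view
t=bot.camera("top");cv2.imwrite("pics/top9.png",t)
```

```text
[0.47428108 0.18112205 0.10945844] [-1.79989538e+02 -1.18985730e-02 -9.58195365e+01] [ 20.9  -1.6  -8.   83.7  -0.  -63.3]
[319.62648283 241.76412098]
[612   0  28  72 957] [630.9  24.3] [0.2821 0.0692 0.011 ]
[ 163   16   63   40 2002] [194.2  35.6] [0.5348 0.0498 0.011 ]
[529 109  51  34 583] [556.8 124.9] [0.321  0.1213 0.011 ]
[512 154  61  32 569] [539.8 167.6] [0.33   0.1466 0.011 ]
[231 210  51  48 790] [256.9 232.9] [0.5156 0.1712 0.011 ]
[ 303  215   37   56 1731] [320.2 243.2] [0.4742 0.1825 0.011 ]
[197 234  31  70 767] [213.1 274.6] [0.55   0.1976 0.011 ]
[  0 285  52  72 631] [ 25.8 319.6] [0.6892 0.2182 0.011 ]
[  0 346  34  60 529] [ 15.3 377.8] [0.7118 0.2642 0.011 ]
```

>>> carry_out(linear=[[0,0.03,-1],[0,0,-1],[0,0,-1],[0,0,-1],[0,0,-1],[0,0,-1],[0,0,-0.25],[0,0,0],[0,0,0],[0,0,0],[0,0,0],[0,0,0]], rotation=[[0,0,0],[0,0,0],[0,0,0],[0,0,0],[0,0,0],[0,0,0],[0,0,0],[0,0,0],[0,0,0],[0,0,0],[0,0,0],[0,0,0]], grip=[-0.1,-0.1,-0.1,-0.1,-0.1,-0.1,-0.1,-0.1,1,1,1,1])

```text
time: 20.55
ee_pos: [0.4752, 0.1819, -0.0143]
tcp_rot: [-179.9, 0.0, -95.9]
wrist_force: [-0.5, -1.4, 6.5]
opening: 0.0205
grasp_force: 39.3
```

>>> carry_out(linear=[[0,0,1],[0,0,1],[0,0,1],[0,0,1],[0.594,-0.997,1],[0.594,-0.997,1],[0.594,-0.997,0],[0.594,-0.997,0],[0.594,-0.997,0],[0.594,-0.997,0],[0.594,-0.997,0],[0.594,-0.997,0]], rotation=[[0,0,0],[0,0,0],[0,0,-0.99],[0,0,-0.99],[0,0,-0.99],[0,0,-0.99],[0,0,-0.99],[0,0,-0.99],[0,0,-0.99],[0,0,-0.99],[0,0,-0.99],[0,0,-0.99]], grip=[1,1,1,1,1,1,1,1,1,1,1,1])

```text
time: 21.75
ee_pos: [0.5699, 0.0214, 0.1047]
tcp_rot: [180.0, 0.0, -175.4]
wrist_force: [-0.7, 0.7, 0.1]
opening: 0.0201
grasp_force: 39.2
```

>>> carry_out(linear=[[0,0,0],[0,0,0]], rotation=[[0,0,-0.99],[0,0,0]], grip=[1,1])

```text
time: 21.95
ee_pos: [0.5695, 0.0217, 0.1044]
tcp_rot: [180.0, -0.0, 176.8]
wrist_force: [-0.7, -0.7, -1.0]
opening: 0.0203
grasp_force: 39.2
```

Run:
```python
from h import *
o=bot.get_obs();print(o["ee_pos"],o["tcp_rot"],o["opening"])
shot("w10");m=load("w10");a=cv2.imread("pics/w10.png")
ax=np.array([np.cos(np.radians(-3)),np.sin(np.radians(-3))]);ay=np.array([-ax[1],ax[0]])
b=np.array([.5773,.0218])
# overlay expected drawer features for checking; brightness profiles across them
g=cv2.cvtColor(a,cv2.COLOR_BGR2GRAY)
def prof(o2,d,z,L,label):
    v=[]
    for s in np.arange(-.012,.0121,.002):
        P=np.r_[b+o2[0]*ax+o2[1]*ay+s*(ax if d=='x' else ay),z];u=proj(m,P);v.append(int(g[int(round(u[1])),int(round(u[0]))]) if 0<=u[0]<640 and 0<=u[1]<480 else -1)
    print(label,proj(m,np.r_[b+o2[0]*ax+o2[1]*ay,z]).round(),v)
for y in(-.03,.03):prof((-.090,y),'x',.073,0,f"panel y{y}")
for y in(-.03,.03):prof((-.033,y),'x',.051,0,f"divider rear y{y}")
for x in(-.06,-.02):
    prof((x,-.047),'y',.056,0,f"wall- x{x}");prof((x,.047),'y',.056,0,f"wall+ x{x}")
```

```text
[0.56952122 0.02168799 0.10441898] [ 1.79994497e+02 -3.97549073e-03  1.76832139e+02] 0.020325220329543228
panel y-0.03 [255. 107.] [73, 77, 78, 76, 73, 72, 73, 73, 152, 146, 132, 149, 151]
panel y0.03 [387. 107.] [145, 145, 152, 152, 152, 146, 146, 148, 254, 255, 233, 150, 150]
divider rear y-0.03 [266. 219.] [27, 31, 31, 35, 121, 123, 143, 145, 148, 147, 147, 147, 145]
divider rear y0.03 [376. 219.] [59, 60, 65, 61, 154, 140, 235, 246, 254, 254, 254, 254, 254]
wall- x-0.06 [230. 170.] [73, 70, 74, 80, 80, 82, 146, 115, 112, 111, 135, 148, 144]
wall+ x-0.06 [412. 170.] [255, 255, 255, 254, 111, 112, 111, 247, 172, 149, 148, 145, 143]
wall- x-0.02 [235. 244.] [150, 96, 75, 69, 74, 77, 145, 115, 113, 111, 140, 145, 147]
wall+ x-0.02 [407. 244.] [254, 254, 254, 173, 110, 111, 114, 251, 181, 147, 144, 144, 142]
```

Bay position confirmed within 3 mm. Lowering the capacitor.

>>> carry_out(linear=[[0.1,0.05,-1],[0,0,-1],[0,0,-1],[0,0,-1],[0,0,-0.85],[0,0,0],[0,0,0],[0,0,0],[0,0,0]], rotation=[[0,0,0],[0,0,0],[0,0,0],[0,0,0],[0,0,0],[0,0,0],[0,0,0],[0,0,0],[0,0,0]], grip=[1,1,1,1,1,1,0.2,0.2,0.2])

```text
time: 22.9
ee_pos: [0.5715, 0.0233, 0.0079]
tcp_rot: [180.0, 0.0, 177.1]
wrist_force: [-0.4, -0.6, 0.5]
opening: 0.0341
grasp_force: 0.0
```

>>> carry_out(linear=[[0,0,1],[0,0,1],[0,0,1],[0,0,1],[0,0,1],[0.058,0.913,0],[0.058,0.913,0],[0.058,0.913,0],[0.058,0.913,0],[0.058,0.913,0],[0.058,0.913,0],[0.058,0.913,0]], rotation=[[0,0,0],[0,0,0],[0,0,0],[0,0,0],[0,0,0],[0,0,-0.15],[0,0,-0.15],[0,0,-0.15],[0,0,-0.15],[0,0,-0.15],[0,0,0],[0,0,0]], grip=[0.2,0.2,0.2,0.2,0.2,-0.2,-0.2,-0.2,-0.2,-0.2,-0.2,-0.2])

```text
time: 24.1
ee_pos: [0.5795, 0.1521, 0.1076]
tcp_rot: [180.0, 0.0, 171.1]
wrist_force: [-0.2, 0.1, -0.1]
opening: 0.0515
grasp_force: 0.0
```

>>> carry_out(linear=[[0.058,0.913,0],[0.058,0.913,0],[0.058,0.913,0],[0,0,0],[0,0,0]], rotation=[[0,0,0],[0,0,0],[0,0,0],[0,0,0],[0,0,0]], grip=[-0.2,-0.2,-0.2,-0.2,-0.2])

```text
time: 24.6
ee_pos: [0.5829, 0.2063, 0.1072]
tcp_rot: [-180.0, -0.0, 171.1]
wrist_force: [0.8, -0.6, 0.4]
opening: 0.0513
grasp_force: 0.0
```

```bash
cat >> h.py <<'E'
def relay(n,kind):
    m=load(n);im=cv2.cvtColor(cv2.imread(f"pics/{n}.png"),cv2.COLOR_BGR2HSV)
    lo,hi=((95,100,40),(125,255,255)) if kind=="blue" else ((10,25,110),(35,130,255))
    k,l,st,c=cv2.connectedComponentsWithStats(cv2.inRange(im,np.array(lo),np.array(hi)))
    for i in range(1,k):
        if 500<st[i,4]<6000:
            p=np.argwhere(l==i)[:,::-1].astype(np.float32);P=np.array([plane(m,q,.02)[:2] for q in cv2.boxPoints(cv2.minAreaRect(p))])
            e=np.diff(P,axis=0);print(st[i],"ctr",P.mean(0).round(4),"len",np.linalg.norm(e,axis=1).round(4),"ang",np.degrees(np.arctan2(e[:,1],e[:,0])).round(1))
E
python3 - <<'E'
from h import *
o=bot.get_obs();print(o["ee_pos"],o["tcp_rot"])
shot("w11");print(proj(load("w11"),[.583,.205,.02]));relay("w11","cream")
E
```

```text
[0.5828608  0.20634297 0.10719438] [-1.79978804e+02 -1.48438906e-02  1.71063994e+02]
[317.99203532 246.19302797]
[145   0  39  49 622] ctr [0.4449 0.1415] len [0.0285 0.0151 0.0286] ang [140.8  60.4 -38.2]
[ 255  281   94   58 2111] ctr [0.6257 0.185 ] len [0.0615 0.0366 0.064 ] ang [ 91.    0.6 -88.6]
[347 382  52  24 655] ctr [0.7003 0.2261] len [0.0374 0.0168 0.0381] ang [ 90.7   1.2 -89.1]
[465 446  41  34 933] ctr [0.7747 0.3052] len [0.0318 0.0304 0.0319] ang [177.1  81.2  -1.3]
```

Run:
```python
from h import *
m=load("w11");a=cv2.imread("pics/w11.png")
w=a[210:290,270:370];h=cv2.cvtColor(w,cv2.COLOR_BGR2HSV)
for r in range(0,80,6): print(" ".join("%3d/%3d"%(h[r,c,1],h[r,c,2]) for c in range(14,90,6)))
```

```text
82/109  76/107  82/109  90/105  94/103  98/102 106/103  95/105  79/188  80/185  79/197  73/200  60/201
 74/113  76/108  81/110  89/112  94/114  91/112  93/110  87/112  81/113  79/110  72/201  72/201  56/206
 68/109  77/109  81/113  92/116  68/154  68/153  68/154  68/154  88/116  85/114  83/159  73/203  60/203
 74/103  67/110  77/112  79/113  70/174  70/175  66/174  67/176  86/115  84/112  73/112  68/202  67/195
 68/101  65/106  70/110  71/108  66/173  55/163  56/151  63/174  82/112  77/112  77/112  67/195  65/191
 70/ 99  68/ 97  68/102  71/104  67/171  54/132  55/143  64/176  80/112  72/113  70/109  73/140  63/183
 65/ 98  69/ 96  70/ 99  69/103  65/172  57/143  57/147  66/170  76/114  69/114  67/110  61/105  47/ 97
 59/103  58/101  70/ 99  75/102  66/174  56/122  58/137  66/171  77/112  71/115  69/111  66/105  30/112
 52/107  53/105  60/102  69/100  65/176  59/170  55/175  67/172  84/109  76/114  70/106  67/ 95  35/108
 53/105  55/106  58/102  51/104  64/174  66/173  67/171  68/176  78/114  70/113  68/108  39/ 98  61/112
 58/106  66/100  59/103  66/105  68/102  76/110  75/115  78/111  71/111  69/111  64/111  34/105  78/105
 57/103  60/102  66/101  72/103  73/101  73/108  76/111  77/109  77/109  72/110  63/101  31/106  76/104
 55/102  55/102  63/101  64/ 99  67/ 99  79/106  81/110  77/109  78/108  79/106  74/ 97  32/ 95  71/104
 66/104  63/105  61/104  64/104  74/107  83/111  77/113  71/115  77/113  75/106  65/102  39/105  79/100
```

The relay is at (317,246) as predicted and square to the hand. Going down to grip.

>>> carry_out(linear=[[0,0,-1],[0,0,-1],[0,0,-1],[0,0,-1],[0,0,-1],[0,0,-1],[0,0,-0.15],[0,0,0],[0,0,0],[0,0,0],[0,0,0],[0,0,0]], rotation=[[0,0,0],[0,0,0],[0,0,0],[0,0,0],[0,0,0],[0,0,0],[0,0,0],[0,0,0],[0,0,0],[0,0,0],[0,0,0],[0,0,0]], grip=[-0.2,-0.2,-0.2,-0.2,-0.2,-0.2,-0.2,-0.2,1,1,1,1])

```text
time: 25.85
ee_pos: [0.5837, 0.206, -0.0142]
tcp_rot: [179.9, 0.1, 171.0]
wrist_force: [1.0, 0.4, 5.9]
opening: 0.0147
grasp_force: 40.1
```

>>> carry_out(linear=[[0,0,1],[0,0,1],[0,0,1],[0,0,1],[-0.046,-0.991,1],[-0.046,-0.991,1],[-0.046,-0.991,0],[-0.046,-0.991,0],[-0.046,-0.991,0],[-0.046,-0.991,0],[-0.046,-0.991,0],[-0.046,-0.991,0]], rotation=[[0,0,0],[0,0,0],[0,0,0],[0,0,0],[0,0,0.16],[0,0,0.16],[0,0,0.16],[0,0,0.16],[0,0,0.16],[0,0,0.16],[0,0,0.16],[0,0,0.16]], grip=[1,1,1,1,1,1,1,1,1,1,1,1])

```text
time: 27.05
ee_pos: [0.5755, 0.0465, 0.1046]
tcp_rot: [180.0, 0.0, -178.7]
wrist_force: [0.3, -0.4, -0.5]
opening: 0.015
grasp_force: 39.3
```

>>> carry_out(linear=[[-0.046,-0.991,0],[-0.046,-0.991,0],[-0.046,-0.991,0],[-0.046,-0.991,0],[-0.046,-0.991,0],[-0.046,-0.991,0],[-0.046,-0.991,0],[-0.046,-0.991,0],[-0.046,-0.991,0],[-0.046,-0.991,0],[-0.046,-0.991,0],[-0.046,-0.991,0]], rotation=[[0,0,0],[0,0,0],[0,0,0],[0,0,0],[0,0,0],[0,0,0],[0,0,0],[0,0,0],[0,0,0],[0,0,0],[0,0,0],[0,0,0]], grip=[1,1,1,1,1,1,1,1,1,1,1,1])

```text
time: 28.25
ee_pos: [0.5645, -0.1914, 0.1046]
tcp_rot: [-180.0, 0.0, -178.8]
wrist_force: [0.1, 0.5, -0.5]
opening: 0.0149
grasp_force: 39.3
```

>>> carry_out(linear=[[-0.046,-0.991,0],[-0.046,-0.991,0],[-0.046,-0.991,0],[-0.046,-0.991,0],[-0.046,-0.991,0],[-0.046,-0.991,0],[0,0,0],[0,0,0]], rotation=[[0,0,0],[0,0,0],[0,0,0],[0,0,0],[0,0,0],[0,0,0],[0,0,0],[0,0,0]], grip=[1,1,1,1,1,1,1,1])

```text
time: 29.05
ee_pos: [0.5589, -0.31, 0.1041]
tcp_rot: [180.0, -0.0, -178.8]
wrist_force: [-0.4, -0.1, -0.3]
opening: 0.0149
grasp_force: 39.3
```

Run:
```python
from h import *
o=bot.get_obs();print(o["ee_pos"],o["tcp_rot"],o["opening"],o["q"].round(1))
shot("w12");m=load("w12");a=cv2.imread("pics/w12.png")
yaw=1.5;ax=np.array([np.cos(np.radians(yaw)),np.sin(np.radians(yaw))]);ay=np.array([-ax[1],ax[0]])
b=np.array([.574,-.3245]);g=cv2.cvtColor(a,cv2.COLOR_BGR2GRAY)
def prof(o2,d,z,label):
    v=[]
    for s in np.arange(-.012,.0121,.002):
        P=np.r_[b+o2[0]*ax+o2[1]*ay+s*(ax if d=='x' else ay),z];u=proj(m,P);v.append(int(g[int(round(u[1])),int(round(u[0]))]) if 0<=u[0]<640 and 0<=u[1]<480 else -1)
    print(label,v)
for y in(-.045,-.02,.02,.045):prof((-.090,y),'x',.073,f"panel y{y}")
for y in(-.035,-.02,.02,.035):prof((-.033,y),'x',.051,f"divider rear y{y}")
for x in(-.07,-.055,-.02,-.01):
    prof((x,-.047),'y',.056,f"wall- x{x}");prof((x,.047),'y',.056,f"wall+ x{x}")
```

```text
[ 0.55885469 -0.31004909  0.10414416] [ 1.79974788e+02 -1.89376770e-02 -1.78811051e+02] 0.014916366340448418 [-29.   16.5  11.5  85.    0.  -30.2]
panel y-0.045 [131, 129, 132, 134, 133, 131, 129, 136, 217, 239, 229, 137, 132]
panel y-0.02 [128, 122, 119, 119, 126, 127, 124, 121, 167, 243, 236, 139, 221]
panel y0.02 [60, 59, 62, 127, 135, 135, 132, 131, 69, 134, 130, 117, 132]
panel y0.045 [67, 66, 66, 70, 95, 70, 65, 65, 79, 132, 131, 120, 129]
divider rear y-0.035 [240, 239, 239, 200, 120, 116, 146, 236, 234, 236, 236, 212, 133]
divider rear y-0.02 [242, 242, 241, 217, 122, 117, 108, 130, 128, 127, 129, 130, 129]
divider rear y0.02 [116, 123, 129, 127, 107, 108, 107, 126, 124, 128, 128, 128, 129]
divider rear y0.035 [128, 129, 129, 129, 107, 106, 107, 126, 126, 129, 129, 129, 128]
wall- x-0.07 [138, 138, 140, 139, 135, 223, 144, 97, 99, 101, 199, 244, 243]
wall+ x-0.07 [132, 132, 132, 133, 102, 96, 120, 96, 62, 65, 61, 63, 64]
wall- x-0.055 [127, 126, 125, 122, 118, 234, 108, 98, 102, 172, 215, 219, 225]
wall+ x-0.055 [129, 130, 129, 129, 99, 97, 125, 77, 64, 62, 62, 64, 67]
wall- x-0.02 [140, 139, 140, 142, 151, 226, 108, 103, 103, 102, 155, 140, 129]
wall+ x-0.02 [129, 129, 128, 128, 97, 99, 125, 67, 62, 63, 61, 60, 58]
wall- x-0.01 [137, 139, 138, 139, 139, 126, 96, 97, 96, 96, 124, 130, 129]
wall+ x-0.01 [128, 129, 129, 119, 96, 97, 125, 68, 64, 63, 62, 63, 66]
```

>>> carry_out(linear=[[0.08,-0.05,-1],[0,0,-1],[0,0,-1],[0,0,-1],[0,0,-0.85],[0,0,0],[0,0,0],[0,0,0],[0,0,0]], rotation=[[0,0,0],[0,0,0],[0,0,0],[0,0,0],[0,0,0],[0,0,0],[0,0,0],[0,0,0],[0,0,0]], grip=[1,1,1,1,1,1,0.45,0.45,0.45])

```text
time: 30.0
ee_pos: [0.5608, -0.3103, 0.0077]
tcp_rot: [-180.0, 0.0, -178.7]
wrist_force: [-0.3, -0.3, 0.4]
opening: 0.0237
grasp_force: 0.0
```

>>> carry_out(linear=[[0,0,1],[0,0,1],[0,0,1],[0,0,1],[0,0,1],[0.018,0.988,0],[0.018,0.988,0],[0.018,0.988,0],[0.018,0.988,0],[0.018,0.988,0],[0.018,0.988,0],[0.018,0.988,0]], rotation=[[0,0,0],[0,0,0],[0,0,0],[0,0,0],[0,0,0],[0,0,0],[0,0,0],[0,0,0],[0,0,0],[0,0,0],[0,0,0],[0,0,0]], grip=[0.45,0.45,0.45,0.45,0.45,-0.2,-0.2,-0.2,-0.2,-0.2,-0.2,-0.2])

```text
time: 31.2
ee_pos: [0.5627, -0.1699, 0.1068]
tcp_rot: [180.0, -0.0, -178.7]
wrist_force: [0.8, 0.4, 0.0]
opening: 0.0511
grasp_force: 0.0
```

>>> carry_out(linear=[[0.018,0.988,0],[0.018,0.988,0],[0.018,0.988,0],[0.018,0.988,0],[0.018,0.988,0],[0.018,0.988,0],[0.018,0.988,0],[0.018,0.988,0],[0.018,0.988,0],[0.018,0.988,0],[0.018,0.988,0],[0.018,0.988,0]], rotation=[[0,0,0],[0,0,0],[0,0,0],[0,0,-0.9],[0,0,-0.9],[0,0,-0.9],[0,0,-0.9],[0,0,-0.9],[0,0,-0.9],[0,0,-0.9],[0,0,-0.9],[0,0,-0.9]], grip=[-0.2,-0.2,-0.2,-0.2,-0.2,-0.2,-0.2,-0.2,-0.2,-0.2,-0.2,-0.2])

```text
time: 32.4
ee_pos: [0.5664, 0.0669, 0.1067]
tcp_rot: [-179.9, -0.0, 116.2]
wrist_force: [0.2, 0.5, -0.3]
opening: 0.0514
grasp_force: 0.0
```

>>> carry_out(linear=[[0.018,0.988,0],[0.018,0.988,0],[0.018,0.988,0],[0.018,0.988,0],[0.018,0.988,0],[0.018,0.988,0],[0.018,0.988,0],[0.018,0.988,0],[0.018,0.988,0],[0.018,0.988,0],[0.018,0.988,0],[0.018,0.988,0]], rotation=[[0,0,0],[0,0,0],[0,0,0],[0,0,0],[0,0,0],[0,0,0],[0,0,0],[0,0,0],[0,0,0],[0,0,0],[0,0,0],[0,0,0]], grip=[-0.2,-0.2,-0.2,-0.2,-0.2,-0.2,-0.2,-0.2,-0.2,-0.2,-0.2,-0.2])

```text
time: 33.6
ee_pos: [0.5715, 0.3037, 0.1073]
tcp_rot: [-180.0, 0.0, 116.5]
wrist_force: [1.3, 0.5, -0.6]
opening: 0.0513
grasp_force: 0.0
```

>>> carry_out(linear=[[0.018,0.988,0],[0.018,0.988,0],[0.018,0.988,0],[0,0,0],[0,0,0]], rotation=[[0,0,0],[0,0,0],[0,0,0],[0,0,0],[0,0,0]], grip=[-0.2,-0.2,-0.2,-0.2,-0.2])

```text
time: 34.1
ee_pos: [0.5726, 0.3618, 0.1069]
tcp_rot: [-180.0, 0.0, 116.5]
wrist_force: [0.3, 0.1, -0.4]
opening: 0.0513
grasp_force: 0.0
```

Run:
```python
from h import *
o=bot.get_obs();print(o["ee_pos"],o["tcp_rot"])
shot("w13");print(proj(load("w13"),[.573,.361,.02]));relay("w13","blue")
m=load("w13");v=cv2.cvtColor(cv2.imread("pics/w13.png"),cv2.COLOR_BGR2HSV)
for r in range(205,290,6): print(r," ".join("%3d/%3d"%(v[r,c,1],v[r,c,2]) for c in range(284,366,6)))
```

```text
[0.57263053 0.36184254 0.1069281 ] [-1.79959237e+02  1.48225756e-02  1.16488469e+02]
[319.86988486 246.93895284]
[309 220  24  49 956] ctr [0.5726 0.3627] len [0.0146 0.0322 0.0151] ang [  26.6  -62.9 -153.4]
205  64/204  70/201  75/197  74/196  78/190  75/188  73/185  68/181  65/183  70/181  70/179  66/179  61/183  69/178
211  71/202  75/200  76/200  70/205  76/200  77/192  71/188  69/188  73/189  75/191  70/190  71/186  71/179  79/165
217  75/201  74/202  72/201  77/199  79/197  77/192  71/191  72/167  86/119  87/106  84/109  86/107  83/104  88/101
223  78/204  72/209  78/115  83/110  32/ 88 175/102 180/ 99 177/ 92  60/ 81  86/110  87/112  85/108  82/109  85/108
229  71/204  70/193  83/111  89/109  48/ 91 144/113 157/112 154/114 106/103  81/113  82/115  79/110  83/108  90/110
235  86/113  77/116  78/115  93/107  32/ 87 148/ 98 152/ 97 106/103 110/102  88/110  83/107  78/105  86/110  90/111
241  83/111  72/113  75/115  87/108  24/ 85 152/ 99 130/100  82/109 134/103  91/ 95  85/ 96  85/ 96  83/104  95/105
247  68/113  74/111  79/110  87/105  21/ 86 151/ 98 109/103  84/109 132/104  90/ 93  96/ 88  91/ 87  97/ 92  97/ 95
253  62/111  69/111  74/110  82/106  28/ 91 160/ 99  99/106  68/112 138/105  97/ 87  96/ 85  98/ 86  92/ 89  99/ 85
259  68/105  68/109  77/106  75/105  44/ 92 160/ 99 131/ 99 167/ 96 138/105  88/ 87  95/ 91 100/ 89  92/ 89  98/ 91
265  69/100  75/105  74/104  74/103  55/ 83 158/108 167/107 161/108 140/106  89/ 89  86/ 95  95/ 89  98/ 86  92/ 91
271  69/103  78/102  80/105  68/ 97  80/ 92  78/ 95  75/ 92  91/ 84  92/ 86  87/ 94  91/ 92  89/ 89 101/ 86 100/ 94
277  68/102  72/103  68/105  71/ 97  71/100  73/101  83/ 92  93/ 85  99/ 88  91/ 92  83/ 92  93/ 88  99/ 88  89/ 95
283  66/100  59/ 99  64/100  55/102  64/103  73/101  77/ 89  98/ 86  94/ 92  86/ 92  92/ 89  99/ 85  96/ 90  87/ 88
289  40/ 89  30/101  57/ 99  62/103  68/ 97  75/ 92  88/ 87  93/ 90  92/ 91  89/ 92  90/ 88  96/ 88  88/ 87  90/ 88
```

Blue relay: centre (0.5726, 0.362) and closing axis 26.6°, so the hand is aligned. Going down to grip.

>>> carry_out(linear=[[0,0,-1],[0,0,-1],[0,0,-1],[0,0,-1],[0,0,-1],[0,0,-1],[0,0,-0.13],[0,0,0],[0,0,0],[0,0,0],[0,0,0],[0,0,0]], rotation=[[0,0,0],[0,0,0],[0,0,0],[0,0,0],[0,0,0],[0,0,0],[0,0,0],[0,0,0],[0,0,0],[0,0,0],[0,0,0],[0,0,0]], grip=[-0.2,-0.2,-0.2,-0.2,-0.2,-0.2,-0.2,-0.2,1,1,1,1])

```text
time: 35.35
ee_pos: [0.5736, 0.3617, -0.0137]
tcp_rot: [179.9, -0.0, 116.4]
wrist_force: [0.3, -0.3, 6.7]
opening: 0.0148
grasp_force: 39.9
```

>>> carry_out(linear=[[0,0,1],[0,0,1],[0,0,1],[0,0,1],[0.026,-0.975,1],[0.026,-0.975,1],[0.026,-0.975,0],[0.026,-0.975,0],[0.026,-0.975,0],[0.026,-0.975,0],[0.026,-0.975,0],[0.026,-0.975,0]], rotation=[[0,0,0],[0,0,0],[0,0,0],[0,0,0],[0,0,0],[0,0,0],[0,0,0],[0,0,0],[0,0,0],[0,0,0],[0,0,0],[0,0,0]], grip=[1,1,1,1,1,1,1,1,1,1,1,1])

```text
time: 36.55
ee_pos: [0.5768, 0.2035, 0.1044]
tcp_rot: [-180.0, -0.0, 116.4]
wrist_force: [-0.8, 0.3, 0.6]
opening: 0.0151
grasp_force: 39.2
```

>>> carry_out(linear=[[0.026,-0.975,0],[0.026,-0.975,0],[0.026,-0.975,0],[0.026,-0.975,0],[0.026,-0.975,0],[0.026,-0.975,0],[0.026,-0.975,0],[0.026,-0.975,0],[0.026,-0.975,0],[0.026,-0.975,0],[0.026,-0.975,0],[0.026,-0.975,0]], rotation=[[0,0,0.9],[0,0,0.9],[0,0,0.9],[0,0,0.9],[0,0,0.9],[0,0,0.9],[0,0,0.9],[0,0,0.9],[0,0,0.93],[0,0,0],[0,0,0],[0,0,0]], grip=[1,1,1,1,1,1,1,1,1,1,1,1])

```text
time: 37.75
ee_pos: [0.5829, -0.0303, 0.1046]
tcp_rot: [180.0, -0.0, -178.5]
wrist_force: [1.1, 0.1, -0.1]
opening: 0.0148
grasp_force: 39.2
```

>>> carry_out(linear=[[0.026,-0.975,0],[0.026,-0.975,0],[0.026,-0.975,0],[0.026,-0.975,0],[0.026,-0.975,0],[0.026,-0.975,0],[0.026,-0.975,0],[0.026,-0.975,0],[0.026,-0.975,0],[0.026,-0.975,0],[0.026,-0.975,0],[0.026,-0.975,0]], rotation=[[0,0,0],[0,0,0],[0,0,0],[0,0,0],[0,0,0],[0,0,0],[0,0,0],[0,0,0],[0,0,0],[0,0,0],[0,0,0],[0,0,0]], grip=[1,1,1,1,1,1,1,1,1,1,1,1])

```text
time: 38.95
ee_pos: [0.5894, -0.2643, 0.1047]
tcp_rot: [180.0, -0.0, -178.5]
wrist_force: [-0.2, -0.0, 1.0]
opening: 0.015
grasp_force: 39.2
```

>>> carry_out(linear=[[0.026,-0.975,0],[0.026,-0.975,0],[0.026,-0.975,0],[0.026,-0.975,0],[0,0,0],[0,0,0]], rotation=[[0,0,0],[0,0,0],[0,0,0],[0,0,0],[0,0,0],[0,0,0]], grip=[1,1,1,1,1,1])

```text
time: 39.55
ee_pos: [0.5914, -0.3412, 0.1044]
tcp_rot: [180.0, -0.0, -178.6]
wrist_force: [-0.2, 0.2, 0.4]
opening: 0.0151
grasp_force: 39.2
```

Run:
```python
from h import *
o=bot.get_obs();print(o["ee_pos"],o["tcp_rot"],o["opening"])
shot("w14");m=load("w14")
v=cv2.cvtColor(cv2.imread("pics/w14.png"),cv2.COLOR_BGR2HSV);M=cv2.inRange(v,np.array((10,35,100)),np.array((35,140,255)))
k,l,st,c=cv2.connectedComponentsWithStats(M)
for i in range(1,k):
    P=plane(m,c[i],.041)
    if 200<st[i,4]<4000 and .47<P[0]<.62 and -.38<P[1]<-.27: print(st[i],P.round(4),[plane(m,(st[i][0]+a*st[i][2],st[i][1]+b*st[i][3]),.041)[:2].round(4).tolist() for a,b in((0,0),(1,1))])
print(proj(m,[.5606,-.3105,.041]))
```

```text
[ 0.59143082 -0.3412415   0.10439567] [ 1.79970942e+02 -2.41305540e-02 -1.78559189e+02] 0.01508323788163271
[ 373   98   42   61 1961] [ 0.5175 -0.3039  0.041 ] [[0.5027, -0.3157], [0.5334, -0.2906]]
[266 114  56  30 268] [ 0.5236 -0.3601  0.041 ] [[0.5122, -0.3721], [0.5268, -0.3418]]
[ 360  181   33   51 1563] [ 0.56   -0.3104  0.041 ] [[0.5462, -0.3201], [0.575, -0.2994]]
[375.5037875  206.91059417]
```

>>> carry_out(linear=[[-0.15,-0.03,-1],[0,0,-1],[0,0,-0.7],[0,0,-0.5],[0,0,0]], rotation=[[0,0,0],[0,0,0],[0,0,0],[0,0,0],[0,0,0]], grip=[1,1,1,1,1])

```text
time: 40.1
ee_pos: [0.5881, -0.3406, 0.0394]
tcp_rot: [179.9, -0.1, -178.5]
wrist_force: [0.9, 0.8, -0.5]
opening: 0.0148
grasp_force: 39.2
```

>>> carry_out(linear=[[0,0,-0.5],[0,0,-0.5],[0,0,-0.4],[0,0,0]], rotation=[[0,0,0],[0,0,0],[0,0,0],[0,0,0]], grip=[1,1,1,1])

```text
time: 40.5
ee_pos: [0.5879, -0.3409, 0.0111]
tcp_rot: [179.9, -0.1, -178.5]
wrist_force: [-0.9, -0.0, -0.2]
opening: 0.015
grasp_force: 39.2
```

>>> carry_out(linear=[[0,0,-0.27],[0,0,0],[0,0,0],[0,0,0],[0,0,0],[0,0,1],[0,0,1],[0,0,1],[0,0,1],[0,0,1],[0,0,0]], rotation=[[0,0,0],[0,0,0],[0,0,0],[0,0,0],[0,0,0],[0,0,0],[0,0,0],[0,0,0],[0,0,0],[0,0,0],[0,0,0]], grip=[1,1,0.47,0.47,0.47,0.47,0.47,0.47,0.47,0.47,0.47])

```text
time: 41.6
ee_pos: [0.5897, -0.342, 0.1108]
tcp_rot: [-179.9, 0.2, -178.5]
wrist_force: [0.2, -0.2, 0.3]
opening: 0.0226
grasp_force: 0.0
```

All four are placed. Backing off in front of the relay drawer, then one look at all the bays before pushing.

>>> carry_out(linear=[[-1,0.12,0.5],[-1,0.12,0.5],[-1,0.12,0.5],[-1,0.12,0.5],[-1,0.12,0],[-1,0.12,0],[-0.6,0,0],[0,0,0]], rotation=[[0,0,0],[0,0,0],[0,0,0],[0,0,0],[0,0,0],[0,0,0],[0,0,0],[0,0,0]], grip=[1,1,1,1,1,1,1,1])

```text
time: 42.4
ee_pos: [0.4556, -0.327, 0.1472]
tcp_rot: [180.0, -0.0, -178.6]
wrist_force: [0.2, -0.5, 1.0]
opening: -0.0
grasp_force: 0.0
```

Run:
```python
from h import *
o=bot.get_obs();print(o["ee_pos"],o["tcp_rot"])
shot("w15");a=cv2.imread("pics/w15.png");t=bot.camera("top")
cv2.imwrite("pics/top15.png",t)
b=cv2.resize(t[200:310,280:510],(627,300),interpolation=cv2.INTER_CUBIC)
cv2.imwrite("pics/c15.png",np.hstack([cv2.resize(a,(400,300)),b[:,:400]]))
```

```text
[ 0.45558588 -0.32697279  0.14716691] [ 1.79997539e+02 -1.23796684e-02 -1.78565436e+02]
```

View pics/c15.png

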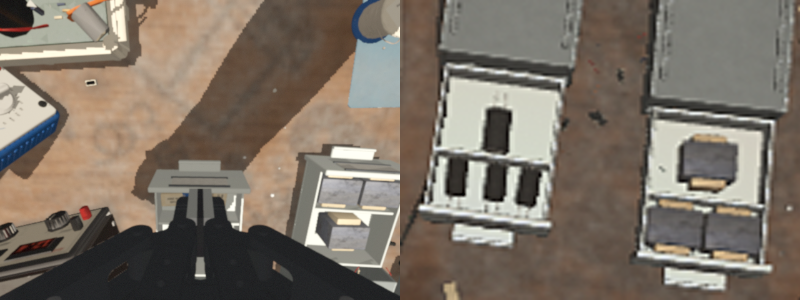

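The top view shows the capacitor and the transformer lying in their rear bays behind the dividers. The wrist view shows the transformer in its bay and the relay drawer's panel straight ahead. Lowering closed fingers in front of the relay panel, above the lip, and pushing.

>>> carry_out(linear=[[0,0,-1],[0,0,-1],[0,0,-1],[0,0,-1],[0,0,-1],[0,0,-1],[0,0,-0.4],[0.2,0,0],[0.3,0.01,0],[0.3,0.01,0],[0.35,0.01,0],[0.35,0.01,0]], rotation=[[0,0,0],[0,0,0],[0,0,0],[0,0,0],[0,0,0],[0,0,0],[0,0,0],[0,0,0],[0,0,0],[0,0,0],[0,0,0],[0,0,0]], grip=[1,1,1,1,1,1,1,1,1,1,1,1])

```text
time: 43.7
ee_pos: [0.4874, -0.3264, 0.0201]
tcp_rot: [-180.0, 0.0, -178.5]
wrist_force: [-1.5, -0.1, 1.1]
opening: 0.0002
grasp_force: 0.9
```

>>> carry_out(linear=[[0.35,0.01,0],[0.35,0.01,0],[0.35,0.01,0],[0.35,0.01,0],[0.35,0.01,0],[0.35,0.01,0],[0.35,0.01,0],[0.35,0.01,0],[0.35,0.01,0],[0.35,0.01,0],[0.35,0.01,0],[0,0,0]], rotation=[[0,0,0],[0,0,0],[0,0,0],[0,0,0],[0,0,0],[0,0,0],[0,0,0],[0,0,0],[0,0,0],[0,0,0],[0,0,0],[0,0,0]], grip=[1,1,1,1,1,1,1,1,1,1,1,1])

```text
time: 44.9
ee_pos: [0.5646, -0.3236, 0.0192]
tcp_rot: [180.0, 0.0, -178.5]
wrist_force: [-0.5, -0.7, -0.5]
opening: -0.0002
grasp_force: 0.0
```

>>> carry_out(linear=[[0.25,0.01,0],[0.25,0.01,0],[0.2,0,0],[0.2,0,0],[0.15,0,0],[0.15,0,0],[0,0,0]], rotation=[[0,0,0],[0,0,0],[0,0,0],[0,0,0],[0,0,0],[0,0,0],[0,0,0]], grip=[1,1,1,1,1,1,1])

```text
time: 45.6
ee_pos: [0.5881, -0.3234, 0.0194]
tcp_rot: [-180.0, 0.0, -178.5]
wrist_force: [-0.0, -0.3, -0.6]
opening: -0.0002
grasp_force: 0.0
```

>>> carry_out(linear=[[0.15,0,0],[0.1,0,0],[0,0,0]], rotation=[[0,0,0],[0,0,0],[0,0,0]], grip=[1,1,1])

```text
time: 45.9
ee_pos: [0.5929, -0.3235, 0.0195]
tcp_rot: [-180.0, 0.0, -178.5]
wrist_force: [-1.4, 0.2, -0.3]
opening: 0.0002
grasp_force: 0.0
```

>>> carry_out(linear=[[0.1,0,0],[0.1,0,0],[0,0,0]], rotation=[[0,0,0],[0,0,0],[0,0,0]], grip=[1,1,1])

```text
time: 46.2
ee_pos: [0.5943, -0.3235, 0.0195]
tcp_rot: [180.0, -0.3, -178.6]
wrist_force: [-12.9, 1.1, 6.8]
opening: -0.0001
grasp_force: 6.9
```

>>> carry_out(linear=[[0.1,0,0],[0,0,0]], rotation=[[0,0,0],[0,0,0]], grip=[1,1])

```text
time: 46.4
ee_pos: [0.5943, -0.3235, 0.0195]
tcp_rot: [180.0, -0.5, -178.6]
wrist_force: [-23.9, 2.9, 12.2]
opening: -0.0003
grasp_force: 12.3
```

>>> carry_out(linear=[[0.1,0,0],[0,0,0]], rotation=[[0,0,0],[0,0,0]], grip=[1,1])

```text
time: 46.6
ee_pos: [0.5942, -0.3235, 0.0195]
tcp_rot: [179.9, -0.7, -178.6]
wrist_force: [-36.1, 3.4, 16.6]
opening: 0.0
grasp_force: 17.7
```

The relay drawer is hard against its stop (x holds at 0.5943 while the force rises to 36 N). Next, the transformer drawer.

>>> carry_out(linear=[[-1,0,0],[-1,0,0],[0,0,1],[0,0,1],[0,0,1],[-0.69,0.986,1],[-0.69,0.986,0],[-0.69,0.986,0],[-0.69,0.986,0],[-0.69,0.986,0],[-0.69,0.986,0],[-0.69,0.986,0]], rotation=[[0,0,0],[0,0,0],[0,0,0],[0,0,0],[0,0,0],[0,0,-0.1],[0,0,-0.1],[0,0,-0.1],[0,0,-0.15],[0,0,0],[0,0,0],[0,0,0]], grip=[1,1,1,1,1,1,1,1,1,1,1,1])

```text
time: 47.8
ee_pos: [0.4637, -0.1848, 0.0996]
tcp_rot: [-180.0, 0.1, 177.9]
wrist_force: [0.7, -0.1, 0.1]
opening: 0.0001
grasp_force: 0.0
```

>>> carry_out(linear=[[-0.69,0.986,0],[-0.69,0.986,0],[0,0,-1],[0,0,-1],[0,0,-1],[0,0,-1],[0,0,0]], rotation=[[0,0,0],[0,0,0],[0,0,0],[0,0,0],[0,0,0],[0,0,0],[0,0,0]], grip=[1,1,1,1,1,1,1])

```text
time: 48.5
ee_pos: [0.4351, -0.1455, 0.0173]
tcp_rot: [179.9, -0.2, 177.9]
wrist_force: [-0.4, -0.1, -0.5]
opening: 0.0003
grasp_force: 0.0
```

>>> carry_out(linear=[[0.3,-0.01,0],[0.3,-0.01,0],[0.3,-0.01,0],[0.35,-0.013,0],[0.35,-0.013,0],[0.35,-0.013,0],[0.35,-0.013,0],[0.35,-0.013,0],[0.35,-0.013,0],[0.35,-0.013,0],[0.35,-0.013,0],[0.35,-0.013,0]], rotation=[[0,0,0],[0,0,0],[0,0,0],[0,0,0],[0,0,0],[0,0,0],[0,0,0],[0,0,0],[0,0,0],[0,0,0],[0,0,0],[0,0,0]], grip=[1,1,1,1,1,1,1,1,1,1,1,1])

```text
time: 49.7
ee_pos: [0.5179, -0.149, 0.0193]
tcp_rot: [-180.0, -0.0, 177.9]
wrist_force: [-1.9, -0.8, 0.9]
opening: -0.0
grasp_force: 0.9
```

>>> carry_out(linear=[[0.35,-0.013,0],[0.35,-0.013,0],[0.35,-0.013,0],[0.35,-0.013,0],[0.35,-0.013,0],[0.25,-0.01,0],[0.25,-0.01,0],[0.2,-0.01,0],[0.2,0,0],[0.15,0,0],[0.15,0,0],[0,0,0]], rotation=[[0,0,0],[0,0,0],[0,0,0],[0,0,0],[0,0,0],[0,0,0],[0,0,0],[0,0,0],[0,0,0],[0,0,0],[0,0,0],[0,0,0]], grip=[1,1,1,1,1,1,1,1,1,1,1,1])

```text
time: 50.9
ee_pos: [0.5769, -0.1508, 0.0194]
tcp_rot: [180.0, 0.0, 177.9]
wrist_force: [0.1, -1.1, 0.7]
opening: -0.0001
grasp_force: 0.0
```

>>> carry_out(linear=[[0.1,0,0],[0.1,0,0],[0,0,0]], rotation=[[0,0,0],[0,0,0],[0,0,0]], grip=[1,1,1])

```text
time: 51.2
ee_pos: [0.5795, -0.1508, 0.0195]
tcp_rot: [-180.0, -0.1, 177.9]
wrist_force: [-7.3, 0.4, 3.9]
opening: -0.0003
grasp_force: 3.4
```

>>> carry_out(linear=[[0.1,0,0],[0,0,0]], rotation=[[0,0,0],[0,0,0]], grip=[1,1])

```text
time: 51.4
ee_pos: [0.5794, -0.1508, 0.0195]
tcp_rot: [-180.0, -0.3, 177.9]
wrist_force: [-18.6, -1.0, 9.2]
opening: 0.0002
grasp_force: 9.2
```

>>> carry_out(linear=[[0.1,0,0],[0,0,0]], rotation=[[0,0,0],[0,0,0]], grip=[1,1])

```text
time: 51.6
ee_pos: [0.5793, -0.1508, 0.0194]
tcp_rot: [-180.0, -0.6, 177.8]
wrist_force: [-30.0, 0.8, 17.2]
opening: -0.0
grasp_force: 15.0
```

>>> carry_out(linear=[[-1,0,0],[-1,0,0],[0,0,1],[0,0,1],[0,0,1],[-0.473,0.99,1],[-0.473,0.99,0],[-0.473,0.99,0],[-0.473,0.99,0],[-0.473,0.99,0],[-0.473,0.99,0],[-0.473,0.99,0]], rotation=[[0,0,0],[0,0,0],[0,0,0],[0,0,0],[0,0,0],[0,0,0],[0,0,0],[0,0,-0.1],[0,0,0],[0,0,0],[0,0,0],[0,0,0]], grip=[1,1,1,1,1,1,1,1,1,1,1,1])

```text
time: 52.8
ee_pos: [0.478, -0.0114, 0.0996]
tcp_rot: [180.0, 0.0, 177.1]
wrist_force: [0.4, 0.6, 1.0]
opening: -0.0001
grasp_force: 0.0
```

>>> carry_out(linear=[[-0.473,0.99,0],[-0.473,0.99,0],[0,0,-1],[0,0,-1],[0,0,-1],[0,0,-1],[0,0,0]], rotation=[[0,0,0],[0,0,0],[0,0,0],[0,0,0],[0,0,0],[0,0,0],[0,0,0]], grip=[1,1,1,1,1,1,1])

```text
time: 53.5
ee_pos: [0.4578, 0.0274, 0.0172]
tcp_rot: [-180.0, -0.2, 177.1]
wrist_force: [0.5, 0.5, -0.3]
opening: 0.0003
grasp_force: 0.0
```

>>> carry_out(linear=[[0.3,-0.015,0],[0.3,-0.015,0],[0.3,-0.015,0],[0.35,-0.018,0],[0.35,-0.018,0],[0.35,-0.018,0],[0.35,-0.018,0],[0.35,-0.018,0],[0.35,-0.018,0],[0.35,-0.018,0],[0.35,-0.018,0],[0.35,-0.018,0]], rotation=[[0,0,0],[0,0,0],[0,0,0],[0,0,0],[0,0,0],[0,0,0],[0,0,0],[0,0,0],[0,0,0],[0,0,0],[0,0,0],[0,0,0]], grip=[1,1,1,1,1,1,1,1,1,1,1,1])

```text
time: 54.7
ee_pos: [0.5408, 0.0231, 0.0193]
tcp_rot: [-180.0, -0.0, 177.1]
wrist_force: [-2.6, -1.3, -0.3]
opening: -0.0001
grasp_force: 0.9
```

>>> carry_out(linear=[[0.35,-0.018,0],[0.35,-0.018,0],[0.35,-0.018,0],[0.35,-0.018,0],[0.35,-0.018,0],[0.25,-0.01,0],[0.25,-0.01,0],[0.2,-0.01,0],[0.2,0,0],[0.15,0,0],[0.15,0,0],[0,0,0]], rotation=[[0,0,0],[0,0,0],[0,0,0],[0,0,0],[0,0,0],[0,0,0],[0,0,0],[0,0,0],[0,0,0],[0,0,0],[0,0,0],[0,0,0]], grip=[1,1,1,1,1,1,1,1,1,1,1,1])

```text
time: 55.9
ee_pos: [0.5998, 0.0209, 0.0195]
tcp_rot: [180.0, 0.0, 177.1]
wrist_force: [-0.2, 0.4, -0.0]
opening: 0.0002
grasp_force: 0.0
```

>>> carry_out(linear=[[0.1,0,0],[0.1,0,0],[0,0,0]], rotation=[[0,0,0],[0,0,0],[0,0,0]], grip=[1,1,1])

```text
time: 56.2
ee_pos: [0.6035, 0.0209, 0.0194]
tcp_rot: [180.0, 0.0, 177.1]
wrist_force: [0.6, -0.3, 0.2]
opening: 0.0001
grasp_force: 0.0
```

>>> carry_out(linear=[[0.1,0,0],[0.1,0,0],[0,0,0]], rotation=[[0,0,0],[0,0,0],[0,0,0]], grip=[1,1,1])

```text
time: 56.5
ee_pos: [0.6042, 0.0208, 0.0194]
tcp_rot: [-180.0, -0.3, 177.1]
wrist_force: [-18.2, -0.2, 10.8]
opening: 0.0002
grasp_force: 9.2
```

>>> carry_out(linear=[[0.1,0,0],[0,0,0]], rotation=[[0,0,0],[0,0,0]], grip=[1,1])

```text
time: 56.7
ee_pos: [0.6041, 0.0208, 0.0194]
tcp_rot: [-180.0, -0.6, 177.1]
wrist_force: [-30.9, -0.9, 17.1]
opening: 0.0004
grasp_force: 14.9
```

>>> carry_out(linear=[[0.1,0,0],[0,0,0]], rotation=[[0,0,0],[0,0,0]], grip=[1,1])

```text
time: 56.9
ee_pos: [0.604, 0.0208, 0.0194]
tcp_rot: [-180.0, -0.8, 177.1]
wrist_force: [-41.6, -0.4, 23.6]
opening: 0.0
grasp_force: 20.6
```

All three are at their stops. Backing away and checking the shut positions numerically.

>>> carry_out(linear=[[-1,0,0],[-1,0,0],[-1,0,0.5],[-1,0,1],[-1,0,1],[-1,0,1],[-1,0,1],[-1,0,1],[0,0,1],[0,0,1],[0,0,0],[0,0,0]], rotation=[[0,0,0],[0,0,0],[0,0,0],[0,0,0],[0,0,0],[0,0,0],[0,0,0],[0,0,0],[0,0,0],[0,0,0],[0,0,0],[0,0,0]], grip=[1,1,1,1,1,1,1,1,1,1,1,1])

```text
time: 58.1
ee_pos: [0.4516, 0.0209, 0.1694]
tcp_rot: [180.0, 0.1, 177.1]
wrist_force: [-0.6, 0.8, 0.2]
opening: -0.0002
grasp_force: 0.0
```

Run:
```python
from h import *
shot("w16");t=bot.camera("top");cv2.imwrite("pics/top16.png",t)
T=bot.camera_model("top");W=load("w16")
g=cv2.cvtColor(t,cv2.COLOR_BGR2GRAY);gw=cv2.cvtColor(cv2.imread("pics/w16.png"),cv2.COLOR_BGR2GRAY)
# grey profile along each drawer axis at z=.079, s from the expected shut panel face (stop ee + 11 mm)
for n,p,yaw in(("cap",(.604,.0208),-3),("tra",(.5793,-.1508),-2.1),("rel",(.5943,-.3235),1.5)):
    a=np.radians(yaw);ax=np.array([np.cos(a),np.sin(a)]);ay=np.array([-ax[1],ax[0]])
    for nm,m,G in(("top",T,g),("wrist",W,gw)):
      for off in(-.03,.03):
        v=[]
        for s in np.arange(-.04,.0301,.005):
            u=proj(m,np.r_[np.array(p)+(.011+s)*ax+off*ay,.075]);v.append(int(G[int(round(u[1])),int(round(u[0]))]) if 0<=u[0]<639 and 0<=u[1]<479 else -1)
        print(n,nm,off,v)
print(bot.get_obs()["time"])
```

```text
cap top -0.03 [179, 174, 170, 166, 162, 159, 156, 154, 152, 149, 147, 144, 139, 136, 131]
cap top 0.03 [175, 170, 165, 162, 158, 157, 155, 151, 150, 147, 143, 140, 136, 128, 123]
cap wrist -0.03 [33, 31, 32, 27, 30, 32, 31, 32, 30, 31, 28, 29, 30, 32, 31]
cap wrist 0.03 [28, 30, 32, 36, 30, 30, 33, 32, 32, 32, 35, 35, 32, 30, 33]
tra top -0.03 [77, 76, 82, 83, 86, 47, 74, 65, 197, 107, 112, 112, 112, 113, 112]
tra top 0.03 [85, 81, 39, 71, 47, 39, 73, 73, 203, 83, 114, 115, 112, 113, 114]
tra wrist -0.03 [140, 150, 156, 145, 139, 140, 136, 140, 242, 104, 118, 32, 30, 30, 31]
tra wrist 0.03 [250, 162, 123, 124, 30, 36, 30, 35, 32, 33, 37, 34, 34, 34, 37]
rel top -0.03 [89, 85, 87, 86, 84, 70, 71, 91, 176, 114, 108, 107, 108, 108, 105]
rel top 0.03 [77, 79, 24, 204, 182, 176, 60, 53, 204, 61, 108, 110, 106, 106, 107]
rel wrist -0.03 [-1, -1, -1, -1, -1, -1, -1, -1, -1, -1, -1, -1, -1, -1, -1]
rel wrist 0.03 [-1, -1, -1, -1, -1, -1, -1, -1, -1, -1, -1, -1, -1, -1, -1]
58.2
```

In the top view, the relay and transformer panel rims sit flush against their case roofs. The arm blocks the view of the capacitor drawer, but it stopped hard the same way as the others. Handing in.

```bash
python3 -c "
from workcell import bot
print(bot.job_done())"
```

```text
the job is handed in; nothing more can be done
None
```

I put all four parts in the rear bays of their drawers and pushed all three drawers to their hard stops, and the job is handed in at about 58 s; I had no clear view of the blue relay in its bay or of the shut capacitor drawer, and the last push peaked at 41.6 N at the wrist, made with the closed fingers.

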